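# Wind the glue press shut with its loose crank

## Task

Glued plywood layers lie in the small bench press. Pick up the loose crank, fit it gently and fully down over the square end of the press's upright shaft, take its handle and wind it clockwise (seen from above), without letting it slip off, until you feel the platen come to bear firmly on the plywood block; do not force it any further. Leave the crank fully seated on the shaft, let go, and leave all the other things on the bench where they are.

Things in the scene. Friction and masses are not known exactly. Their poses are not given: they have to be found in the camera images.
- shaft_shoulder (a point): Press shaft, upright: centre of the round steel shoulder (40 mm across) on which the crank's hub comes to rest, 12 mm above the crossbar, 150 mm above the table. A square steel end, 18 mm across flats, stands up 18 mm from here along z, its top 3.5 mm tapering to 13 mm. x and y are square to the flats and turn with the shaft. Friction 0.04 N m (0.7 N at the crank's handle).
- platen_face (a point): Centre of the cork underside of the moving aluminium platen (100 x 190 mm), z up; its height above block_top is the gap to close, 3 to 4.4 mm at first. Clockwise turning lowers it 1.5 mm a turn (2.1 to 2.9 turns). After contact a spring washer gives: resistance grows about 0.8 N m per rad (13 N per rad at the handle); on release the shaft springs back that little and the platen stays shut.
- block_top (a point): Centre of the top of the plywood block that lies in the press, 100 x 110 mm, z up. The exact moment of contact has to be felt: the position readings are too coarse for it. A firm close is 4 to 6 N at the crank's handle, across its arm; more than 10 N overtightens the press.
- crank_hub (a point): Centre of the loose crank's hub, half-way up: a steel block 38 x 38 mm, 46 mm tall, standing upright, socket down. The underside has a 20 x 20 mm socket 22 mm deep, parallel to the sides, with 1.5 mm lead-in. x points along the arm (13 mm wide, 9 mm thick, its top 32 mm above the underside) to the handle, z up. 0.3 to 0.6 kg. In line, it drops on almost without force.
- crank_mouth (a point): Centre of the underside of the crank's hub, the mouth of its socket, 23 mm below crank_hub; axes as there.
- crank_handle (a point): Centre of the crank's handle: an upright black sleeve, 20 mm in diameter and 38 mm tall, that spins freely on its pin, 60 mm from the hub's axis (along x of the hub); this point is 53.5 mm above the hub's underside. So a gripper that holds it need not turn with the crank.
- press: The bench press, fixed: grey base 160 x 200 mm, crossbar 50 x 200 mm on two columns, its top 135 mm above the base's underside; two nuts 7 mm high stand on it 80 mm to either side of the shaft. Origin under the middle of its base, below the shaft; y along the crossbar.
- spring_washer (a point): Centre of a steel spring washer hidden inside the crossbar under the shaft's shoulder, 129 mm above the press's underside; it sinks 0.25 mm per radian that the shaft is forced on after the platen has met the block, far too little to read from a pose.
- hammer: Hammer, 260 mm long, lying (bystander). Origin on its underside, half-way along; x along the handle to the head.
- awl: Wood-handled awl, 150 mm long, lying (bystander). Origin on its underside, half-way along; x towards the tip.
- spanner: Steel spanner, 180 mm long, lying (bystander). Origin on its underside, half-way along; x towards the jaws.
- brush: Glue brush, 170 mm long, lying (bystander). Origin on its underside, half-way along; x towards the bristles.
- spool: Thread spool, 42 mm in diameter, 52 mm tall, upright (bystander). Origin under its centre.
- glue_jar: Amber glue jar, 64 mm in diameter, 75 mm tall, upright (bystander). Origin under its centre.
- weight: Steel weight, 54 mm in diameter, 40 mm tall (bystander). Origin under its centre.
- crank: The whole loose crank; origin at the centre of the hub's underside (same as crank_mouth).
There are look-alikes about, which are no part of the job. Leave any orange or red look-alike of the crank alone.

How it is judged (in metres and radians):
On the way, in this order (a step that is already met when the one before it is completed fails the run):
1. the crank is fully seated on the square end of the shaft, before winding (horizontal distance between crank_mouth and shaft_shoulder below 0.004 m and z of crank_mouth in the frame of shaft_shoulder below 0.004 m and angle between crank_mouth's own z axis and vertical below 0.15 rad and z of platen_face in the frame of block_top above 0.0025 m), for 0.2 s.
2. the platen has been wound down onto the block, the crank still seated (horizontal distance between crank_mouth and shaft_shoulder below 0.004 m and z of crank_mouth in the frame of shaft_shoulder below 0.004 m and angle between crank_mouth's own z axis and vertical below 0.15 rad and z of platen_face in the frame of block_top below 8e-05 m), for 0.1 s.
At the end, for the whole second after the job is handed in: The crank's hub sits on the shaft's shoulder (within 4 mm in height and sideways, upright within 0.15 rad), the platen bears on the block (gap under 0.1 mm, under half a radian of turning) and everything is at rest and released (horizontal distance between crank_mouth and shaft_shoulder below 0.004 m and z of crank_mouth in the frame of shaft_shoulder below 0.004 m and angle between crank_mouth's own z axis and vertical below 0.15 rad and z of platen_face in the frame of block_top below 0.0001 m and linear speed of crank below 0.02 m/s); the robot touches nothing.
It fails at once if the crank slips off the shaft once winding has begun (distance of platen_face from where it was at the start of the episode above 0.0006 m and (horizontal distance between crank_mouth and shaft_shoulder above 0.008 m or z of crank_mouth in the frame of shaft_shoulder above 0.012 m)).
It fails at once if the press is overtightened: the shaft is forced more than 0.8 rad past the first contact (0.64 N m, 11 N at the handle), which sinks the spring washer by 0.2 mm (z of spring_washer in the frame of press below 0.1288 m).
It fails at once if the crank is rammed onto the shaft with more than 75 N (distance of platen_face from where it was at the start of the episode below 0.0006 m and contact force between crank and press above 75 N).
It fails at once if a bystander is shifted by more than 30 mm (distance of any of hammer, awl, spanner, brush, spool, glue_jar, weight from where it was at the start of the episode above 0.03 m).
It also fails if it takes over 70 s, if anything falls off the work surface, if the arm or the gripper's body presses on something with over 40 N, if the wrist force passes 120 N, or if a joint passes its speed limit or range.

## Robot

A 7-joint arm with a two-finger parallel gripper is mounted at the origin on the work surface. World frame = base frame: x ahead of the robot, y to its left, z up, the work surface at z = 0. Lengths are in mm, angles in rad, forces in N, time in s.
With the tool pointing down it reaches from about 425 to 875 mm from the base axis. Payload 9.9 kg.
Tool frame: the origin (TCP) lies on the centre line of the jaws, within the pads' length; the fingertips stand tips_ahead ahead of it and the grasp point (between the pads) is the TCP (tips_ahead is the distance from the TCP to the fingertips, in mm); y points along the fingers, z is the direction in which the jaws open and shut, and the axes are right-handed (so a half turn about y gives the same grasp; the last joint's range is limited). The gripper opens to 85 mm and grips with 20 to 120 N. Pads are 22 mm wide; open, the fingers measure 114 mm over their backs; the gripper's body (76 mm by 85 mm) begins 54 mm behind the grasp point. The pads swing forward as they close: fully open they stand 13 mm farther back than shut.
Start: joints at [1.082, 0.576, 0.025, 1.437, -0.015, 1.129, -0.057], TCP at [265.843, -620.449, 250.289] pointing down, gripper open.
Joint ranges: [-2.76, 2.76], [-0.34, 2.15], [-1.52, 1.57], [0.19, 2.46], [-1.09, 4.23], [0.17, 1.99], [-2.82, 2.82]. Speed limits (rad/s): [2.22, 2.22, 3.01, 3.01, 3.14, 3.14, 3.14].

## Interface

Orientations are given as a 3x3 rotation matrix whose columns are the frame's x, y, z axes.
In Python, from cell import get_state, read_camera, finish_job, tips_ahead gives the robot as it stands.
- The arm moves only by the shell command python3 -m jog 'ROWS'. ROWS is a JSON object of lists of equal length, an entry for each row: "dr": the turn, a rotation vector about the tool's x, y, z in rad, a list of three; "travel": the shift along the tool's x, y, z in m, a list of three; "jaw": the opening in per cent of the stroke, from 0 (shut) to 100 (fully open). A call has 1 to 12 rows; each row shifts and turns the commanded pose from where the row before left it, along the tool's axes as they then stand; what a row does not reach is not made up. A row lasts 1/12 s, in which the tool goes at most 41.7 mm and 7.16 degrees, less where a joint would pass 70% of its speed; a pose out of reach is approached as far as the arm can. A call with a gripper value outside its range is refused whole. The fingers move at their own pace and stop on an object; the grip force is fixed at half the most. Time passes only in rows, so rows that do not move let the fingers close. It gives the time, the measured TCP pose, the force and the opening at its end, in the units of the state.
- get_state(): the state, without advancing time (a new reading comes with each control period).
- read_camera(name): name is "side" or "top"; returns a dict with "color" (420x560x3 uint8, red, green, blue), "mtx" (3x3 intrinsics, pixels), "world_from_camera" (4x4, takes a point from camera to world coordinates). Camera axes: x right, y up, looking along -z (the intrinsics and any distortion apply to the point x, -y, -z); pixel columns grow to the right and rows downward; lengths in mm; the calibration is good to about 2 mm. A picture is of the moment at which its call begins. There is no depth.
- finish_job(): hands the job in, once; it reports no verdict.
The state is a dict: "t": time; "q": joint angles; "dq": joint speeds; "joint_torque": joint torques, N m; "position": TCP position; "tool_rot": TCP orientation; "contact_force": force on the tool from outside, world axes, zero at the start; "moment": the same for the moment, N m; "grip_width": finger opening in mm.
Only numpy, scipy, OpenCV 4.12 (cv2) and the standard library are available. Lean on these libraries where they do the work, as an engineer would, in place of code of your own. Each camera call takes 0.05 s, during which the arm holds its last target.

## Working session

There is one attempt and no reset: what is moved stays moved. The work goes in short steps, Python scripts to look and compute and a shell command to move; the robot and the scene stay as the last step left them, time stands still between calls to the robot, and variables do not carry over. Pictures are saved under pics/ and viewed, and the job is handed in when it is done.

```bash
ls; mkdir -p pics
python3 - <<'E'
from cell import *
import cv2,numpy as np
s=get_state()
for k in s: print(k,np.round(s[k],3).tolist())
print(tips_ahead if not callable(tips_ahead) else tips_ahead())
for n in("side","top"):
    c=read_camera(n); cv2.imwrite(f"pics/{n}0.png",c["color"][:,:,::-1]); print(n,c["mtx"],np.round(c["world_from_camera"],3), c.keys())
E
```

```text
pics
t 0.0
q [1.082, 0.577, 0.025, 1.438, -0.015, 1.129, -0.056]
dq [0.002, -0.0, 0.002, -0.0, 0.001, -0.001, 0.002]
joint_torque [-0.001, -76.578, 2.25, -28.598, 0.015, 0.013, -0.0]
position [265.662, -620.069, 249.433]
tool_rot [[-0.919, -0.001, 0.394], [-0.394, 0.001, -0.919], [0.0, -1.0, -0.002]]
contact_force [-0.271, -0.223, 0.419]
moment [-0.04, -0.037, -0.02]
grip_width 85.046
19.0
side [[431.066146     0.         273.24703963]
 [  0.         431.066146   202.37972987]
 [  0.           0.           1.        ]] [[-9.21000e-01  2.48000e-01 -3.02000e-01  1.88506e+02]
 [-3.90000e-01 -5.57000e-01  7.33000e-01  7.52925e+02]
 [ 1.40000e-02  7.92000e-01  6.10000e-01  8.50553e+02]
 [ 0.00000e+00  0.00000e+00  0.00000e+00  1.00000e+00]] dict_keys(['color', 'mtx', 'world_from_camera'])
top [[539.61974775   0.         273.39914114]
 [  0.         539.61974775 209.8045006 ]
 [  0.           0.           1.        ]] [[-2.000000e-02  9.990000e-01 -4.400000e-02  4.713340e+02]
 [-1.000000e+00 -1.900000e-02  1.000000e-02 -1.030180e+02]
 [ 9.000000e-03  4.400000e-02  9.990000e-01  1.692808e+03]
 [ 0.000000e+00  0.000000e+00  0.000000e+00  1.000000e+00]] dict_keys(['color', 'mtx', 'world_from_camera'])
```

View pics/side0.png

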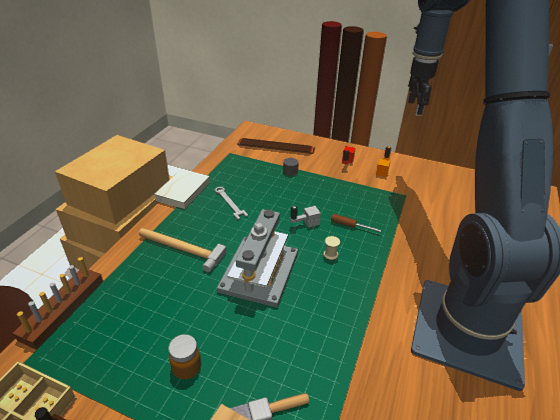

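View pics/top0.png

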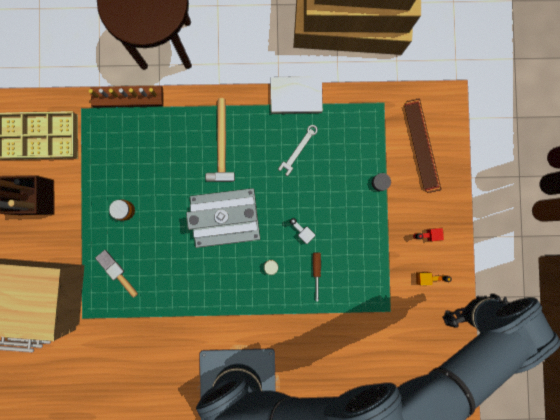

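The side view shows the press at about (260,250) and a grey crank at (305,216). The top view shows the press at (222,216). There are three crank-like objects in the top view: grey (303,231), red (430,235) and orange (430,278). The grey steel one with the black handle fits the description, and I'll confirm it in an enlarged crop.

Run:
```python
import cv2,numpy as np
a=cv2.imread("pics/top0.png")[180:280,180:340]; b=cv2.imread("pics/side0.png")[190:310,200:360]
cv2.imwrite("pics/crop_top.png",cv2.resize(a,None,fx=5,fy=5,interpolation=cv2.INTER_CUBIC))
cv2.imwrite("pics/crop_side.png",cv2.resize(b,None,fx=5,fy=5,interpolation=cv2.INTER_CUBIC))
```

```text
(no output)
```

View pics/crop_top.png

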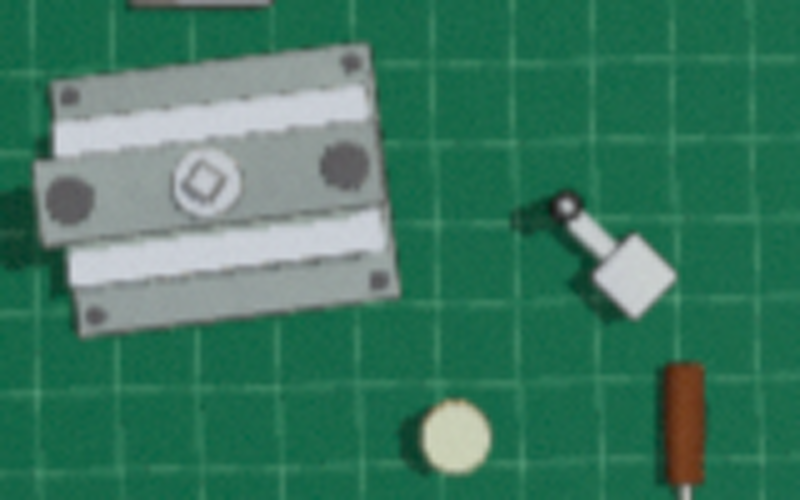

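View pics/crop_side.png

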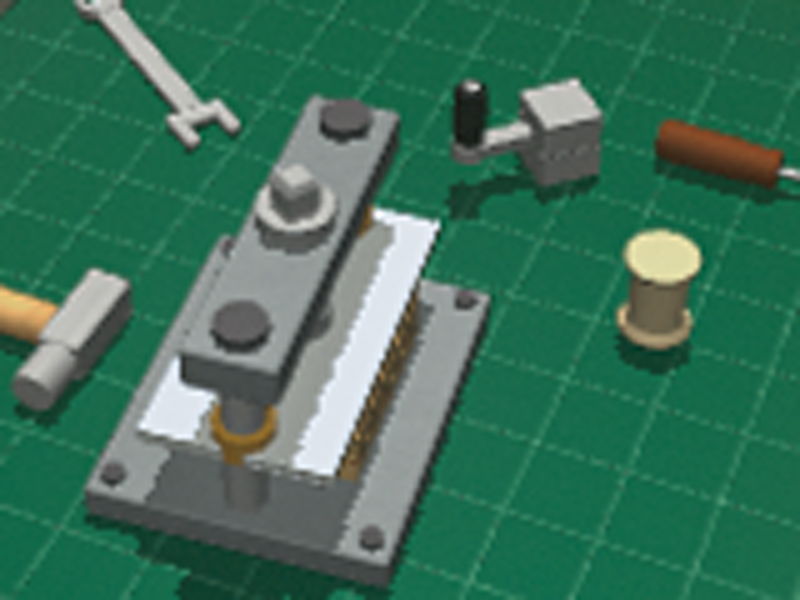

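The crop confirms it: the grey crank has its hub top at about (307,235) and its black handle at (293,221). Next I'll measure crank and shaft.

```bash
cat > h.py <<'E'
import numpy as np,cv2
from cell import *
def ray(c,u,v):
    K=np.array(c["mtx"]);T=np.array(c["world_from_camera"])
    d=np.linalg.inv(K)@[u,v,1]; d=T[:3,:3]@[d[0],-d[1],-d[2]]
    return T[:3,3],d/np.linalg.norm(d)
def onz(c,u,v,z):
    o,d=ray(c,u,v); return o+d*(z-o[2])/d[2]
def proj(c,p):
    T=np.array(c["world_from_camera"]);q=T[:3,:3].T@(np.array(p)-T[:3,3]);K=np.array(c["mtx"])
    return K[0,0]*q[0]/-q[2]+K[0,2],K[1,1]*-q[1]/-q[2]+K[1,2]
def two(a,ua,b,ub):
    o1,d1=ray(a,*ua);o2,d2=ray(b,*ub)
    A=np.stack([d1,-d2],1);s=np.linalg.lstsq(A,o2-o1,rcond=None)[0]
    p,q=o1+s[0]*d1,o2+s[1]*d2
    return (p+q)/2,np.linalg.norm(p-q)
E
python3 - <<'E'
from h import *
t=read_camera("top");s=read_camera("side")
# hub top
def blobs(c,x0,y0,x1,y1,lo,f=8):
    g=cv2.cvtColor(c["color"],cv2.COLOR_RGB2GRAY)[y0:y1,x0:x1]
    g=cv2.resize(g,None,fx=f,fy=f,interpolation=cv2.INTER_CUBIC)
    m=(g>lo).astype(np.uint8)
    k,_=cv2.findContours(m,cv2.RETR_EXTERNAL,cv2.CHAIN_APPROX_NONE)
    return [((q.reshape(-1,2)+.5)/f-.5+[x0,y0]).astype(np.float32) for q in sorted(k,key=cv2.contourArea)[::-1] if cv2.contourArea(q)>f*f*4],g
b,g=blobs(t,285,214,320,250,165)
for q in b:print(cv2.minAreaRect(q),cv2.contourArea(q))
q=b[0]; P=np.array([onz(t,*p,49)[:2] for p in q],np.float32)
print("hub world contour",cv2.minAreaRect(P),P.mean(0))
# shaft shoulder
b,g2=blobs(t,205,200,240,232,195)
for q in b:print("sh",cv2.minAreaRect(q),cv2.contourArea(q), cv2.minEnclosingCircle(q))
P=np.array([onz(t,*p,150)[:2] for p in b[0]],np.float32);print(cv2.fitEllipse(P))
cv2.imwrite("pics/z1.png",np.hstack([cv2.resize(cv2.resize(cv2.cvtColor(t["color"],cv2.COLOR_RGB2GRAY)[205:228,210:233],None,fx=20,fy=20,interpolation=cv2.INTER_CUBIC),(400,400)),cv2.resize(cv2.resize(cv2.cvtColor(s["color"],cv2.COLOR_RGB2GRAY)[218:246,246:274],None,fx=20,fy=20,interpolation=cv2.INTER_CUBIC),(400,400))]))
cv2.imwrite("pics/z2.png",np.hstack([cv2.resize(t["color"][212:250,284:322],(400,400),interpolation=2),cv2.resize(s["color"][198:233,286:321],(400,400),interpolation=2)])[:,:,::-1])
E
```

```text
((306.46875, 234.71875), (11.932425498962402, 11.66726016998291), 45.0) 132.3203125
((298.15716552734375, 226.6330108642578), (9.481710433959961, 3.7688465118408203), 43.66777801513672) 31.2734375
hub world contour ((465.52972412109375, -218.30552673339844), (36.277801513671875, 35.570735931396484), 43.8193359375) [ 465.35904 -218.32399]
sh ((221.98487854003906, 203.74757385253906), (6.1138997077941895, 35.648284912109375), 83.23382568359375) 183.2109375 ((222.0, 203.875), 17.96295166015625)
sh ((222.0, 228.25), (6.375, 34.875), 90.0) 154.7265625 ((222.0, 228.3125), 17.715404510498047)
sh ((224.20925903320312, 212.30140686035156), (5.170328140258789, 1.6695398092269897), 36.46923828125) 5.921875 ((224.0625, 212.5), 2.6079306602478027)
sh ((225.42503356933594, 217.90003967285156), (1.73295259475708, 6.540498733520508), 26.56505012512207) 5.3671875 ((224.875, 217.625), 3.2704687118530273)
((559.02587890625, 29.571950912475586), (16.772871017456055, 135.30450439453125), 5.715861797332764)
```

View pics/z1.png

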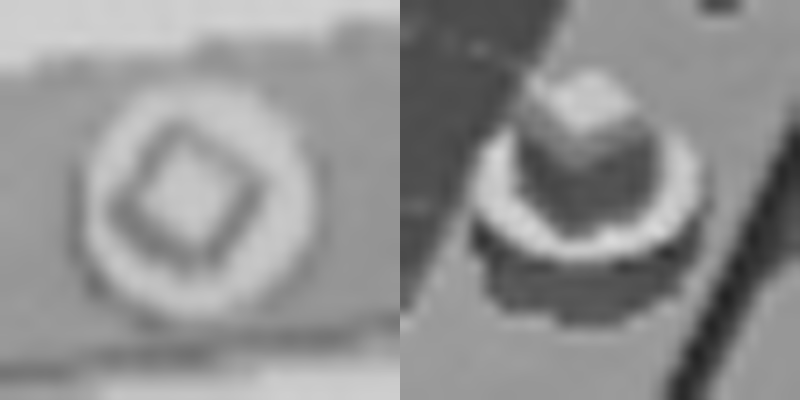

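View pics/z2.png

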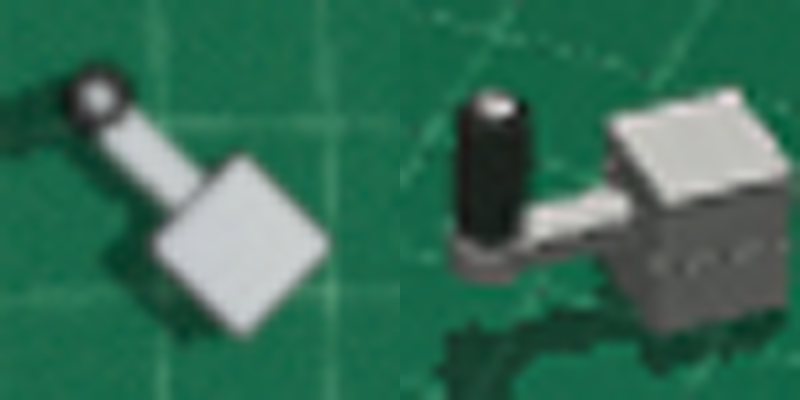

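Run:
```python
from h import *
t=read_camera("top");s=read_camera("side")
def cont(c,x0,y0,x1,y1,lo,hi=256,f=8):
    g=cv2.cvtColor(c["color"],cv2.COLOR_RGB2GRAY)[y0:y1,x0:x1]
    g=cv2.resize(g,None,fx=f,fy=f,interpolation=cv2.INTER_CUBIC)
    m=((g>lo)&(g<hi)).astype(np.uint8)
    k,_=cv2.findContours(m,cv2.RETR_EXTERNAL,cv2.CHAIN_APPROX_NONE)
    return [((q.reshape(-1,2)+.5)/f-.5+[x0,y0]).astype(np.float32) for q in sorted(k,key=cv2.contourArea)[::-1] if cv2.contourArea(q)>f*f*1.5]
W=lambda c,q,z:np.array([onz(c,*p,z)[:2] for p in q],np.float32)
for lo in(172,178,184):
  for q in cont(t,213,208,230,224,lo)[:2]:
    P=W(t,q,150);(c,r)=cv2.minEnclosingCircle(P);print("disc",lo,cv2.fitEllipse(q)[0],cv2.fitEllipse(P)[:2],c,r)
# square: dark ring inside
for hi in(160,170,178):
  for q in cont(t,215,210,228,222,0,hi)[:3]:
    P=W(t,q,164.5);print("ring",hi,cv2.minAreaRect(P),cv2.contourArea(P))
for lo in(180,188):
  for q in cont(t,217,212,225,220,lo)[:4]:
    P=W(t,q,168);print("sqtop",lo,cv2.minAreaRect(P),cv2.contourArea(P))
print("side shaft top/proj for candidate")
# handle: dark
hs=cont(t,287,215,300,228,-1,70)
for q in hs[:2]:print("handle",cv2.minEnclosingCircle(q),W(t,[cv2.minEnclosingCircle(q)[0]],75.5))
b=cont(t,285,214,320,250,165)[0]; r=cv2.minAreaRect(b)
print("hub",r,onz(t,*r[0],49))
b=cont(s,303,203,325,222,170)
for q in b: print("side hub",cv2.minAreaRect(q),cv2.contourArea(q)); 
p=two(t,r[0],s,cv2.minAreaRect(b[0])[0]);print(p)
```

```text
disc 172 (220.9125518798828, 215.7922821044922) ((524.7625732421875, 32.179443359375), (36.345123291015625, 37.74665069580078)) (524.8621215820312, 32.29645538330078) 19.35189437866211
disc 178 (220.90151977539062, 215.8350830078125) ((524.6402587890625, 32.21293640136719), (35.61376953125, 36.669734954833984)) (524.7341918945312, 32.4559326171875) 18.896677017211914
disc 184 (220.7537841796875, 215.9044647216797) ((524.44873046875, 32.637943267822266), (32.58772277832031, 33.60047912597656)) (524.7022094726562, 32.37654495239258) 18.452760696411133
disc 184 (220.3922882080078, 215.7797088623047) ((524.8182373046875, 33.66643142700195), (9.856607437133789, 11.081700325012207)) (524.72216796875, 33.539085388183594) 6.174281120300293
ring 160 ((522.7625732421875, 33.144386291503906), (21.42888832092285, 21.667720794677734), 55.36960983276367) 228.30293765981332
ring 160 ((511.68780517578125, 15.99763011932373), (6.719210147857666, 7.43105936050415), 88.88235473632812) 31.02349884767318
ring 160 ((537.7803955078125, 45.84184265136719), (5.6595306396484375, 8.859156608581543), 89.1304168
[... 1373 characters left out ...]
20557, 5.30207633972168), 88.88622283935547) 24.014894265390467
sqtop 188 ((532.9265747070312, 40.64457702636719), (4.235960960388184, 6.714828968048096), 88.88997650146484) 13.780324093298987
side shaft top/proj for candidate
handle ((291.1092529296875, 222.1362762451172), 6.089878559112549) [[ 504.20312 -171.23022]]
hub ((306.46875, 234.71875), (11.755648612976074, 11.66726016998291), 45.0) [ 465.5231534 -218.3068745   49.       ]
side hub ((311.8019714355469, 210.26980590820312), (8.059709548950195, 13.36131763458252), 76.15930938720703) 81.5390625
side hub ((303.875, 215.5), (2.375, 2.625), 90.0) 4.8125
(array([ 464.77444878, -218.40160988,   50.9431658 ]), np.float64(1.579757035921535))
```

Run:
```python
from h import *
t=read_camera("top");s=read_camera("side")
def cont(c,x0,y0,x1,y1,lo,f=8):
    g=cv2.cvtColor(c["color"],cv2.COLOR_RGB2GRAY)[y0:y1,x0:x1]
    g=cv2.resize(g,None,fx=f,fy=f,interpolation=cv2.INTER_CUBIC)
    k,_=cv2.findContours((g>lo).astype(np.uint8),cv2.RETR_EXTERNAL,cv2.CHAIN_APPROX_NONE)
    return [((q.reshape(-1,2)+.5)/f-.5+[x0,y0]).astype(np.float32) for q in sorted(k,key=cv2.contourArea)[::-1] if cv2.contourArea(q)>f*f*1.5]
for lo in(130,150,170):
  for q in cont(t,285,214,320,250,lo)[:2]:
    M=cv2.moments(q);c=(M['m10']/M['m00'],M['m01']/M['m00'])
    for z in(49,35):
      P=np.array([onz(t,*p,z)[:2] for p in q],np.float32);r=cv2.minAreaRect(P)
      print(lo,z,np.round(c,2),onz(t,*c,z)[:2].round(1),r)
h=onz(t,292.8,220.7,75.5);print(h,np.degrees(np.arctan2(h[1]+218.3,h[0]-465.5)),np.hypot(h[1]+218.3,h[0]-465.5))
# predicted seen in side view
for p in [(465.5,-218.3,49),(524.5,32.2,168),(524.5,32.2,150),tuple(h)]: print(p,proj(s,p),proj(t,p))
```

```text
130 49 [304.67 232.97] [ 471. -213.] ((476.5954284667969, -207.50192260742188), (70.4390869140625, 37.99501037597656), 43.81840515136719)
130 35 [304.67 232.97] [ 471.  -213.9] ((476.6402282714844, -208.39178466796875), (71.03900909423828, 38.31862258911133), 43.81839370727539)
130 49 [292.96 220.76] [ 508.8 -178.1] ((508.8563232421875, -178.01022338867188), (7.268352031707764, 6.202469825744629), 43.83134460449219)
130 35 [292.96 220.76] [ 509.1 -178.7] ((509.1759033203125, -178.64891052246094), (7.330182075500488, 6.255324363708496), 43.829559326171875)
150 49 [304.79 233.06] [ 470.7 -213.3] ((476.88177490234375, -207.41259765625), (68.82562255859375, 36.64863967895508), 43.8188591003418)
150 35 [304.79 233.06] [ 470.6 -214.2] ((476.9289855957031, -208.30165100097656), (69.41183471679688, 36.96077346801758), 43.81888198852539)
150 49 [292.98 220.76] [ 508.8 -178.1] ((508.94952392578125, -178.10752868652344), (5.65305757522583, 4.854335784912109), 43.822818756103516)
150 35 [292.98 220.76] [ 509.1 -178.8] ((509.2698669433594, -178.7470245361328), (5.701178550720215, 4.89570045471191
[... 611 characters left out ...]
4846   75.5       ] 44.323723067675196 59.97890150523303
(465.5, -218.3, 49) (np.float64(311.2497640035521), np.float64(210.72149301072898)) (np.float64(306.46666509030695), np.float64(234.72640567716303))
(524.5, 32.2, 168) (np.float64(257.8843354854511), np.float64(225.28006769004173)) (np.float64(220.34520534315328), np.float64(215.67212947279245))
(524.5, 32.2, 150) (np.float64(257.94279970603975), np.float64(230.8587608933377)) (np.float64(220.9075132755122), np.float64(215.88068396596347))
(np.float64(508.4091158567599), np.float64(-176.39204846135283), np.float64(75.5)) (np.float64(293.14625493506736), np.float64(208.09012393013236)) (np.float64(292.8), np.float64(220.70000000000002))
```

```bash
python3 -m jog '{"dr":[[0,-0.123,0],[0,-0.123,0],[0,-0.122,0]],"travel":[[0,0,0],[0,0,0],[0,0,0]],"jaw":[80,80,80]}'
python3 -m jog '{"dr":[[0,0,0],[0,0,0],[0,0,0],[0,0,0],[0,0,0],[0,0,0],[0,0,0],[0,0,0],[0,0,0],[0,0,0],[0,0,0],[0,0,0]],"travel":[[-0.035,0.005,-0.0123],[-0.035,0.005,-0.0123],[-0.035,0.005,-0.0123],[-0.035,0.005,-0.0123],[-0.035,0.005,-0.0123],[-0.035,0.005,-0.0123],[-0.035,0.005,-0.0123],[-0.035,0.005,-0.0123],[-0.035,0.005,-0.0123],[-0.035,0.005,-0.0123],[-0.035,0.005,-0.0123],[-0.035,0.005,-0.0123]],"jaw":[80,80,80,80,80,80,80,80,80,80,80,80]}'
cat >> h.py <<'E'
def to(x,y,z,jawdeg=None):
    s=get_state();R=np.array(s["tool_rot"]);p=np.array(s["position"])
    d=R.T@(np.array([x,y,z])-p)/1000
    a=np.degrees(np.arctan2(R[1,2],R[0,2]))
    print("t",s["t"],"pos",p.round(1),"jaw ang",round(a,2),"tilt",R[2].round(3),"tool delta m",d.round(4), "dry",None if jawdeg is None else -np.radians((jawdeg-a+180)%360-180).round(4),"F",np.round(s["contact_force"],1),"M",np.round(s["moment"],2),"w",round(float(s["grip_width"]),1),"q7",np.round(s["q"][6],2))
E
python3 -c "
from h import *
to(465.5,-218.4,130,-45.7)"
```

```text
t: 0.65
position: [265.9, -620.4, 250.3]
tool_rot: [[-0.712, -0.0, 0.703], [-0.703, -0.0, -0.712], [0.0, -1.0, -0.0]]
contact_force: [0.4, -0.6, 0.3]
grip_width: 68.5
t: 1.65
position: [464.1, -220.0, 190.4]
tool_rot: [[-0.716, 0.001, 0.698], [-0.698, -0.0, -0.716], [-0.0, -1.0, 0.001]]
contact_force: [1.5, -0.9, 0.5]
grip_width: 68.4
t 1.65 pos [ 464.1 -220.   190.4] jaw ang -45.73 tilt [-0.    -1.     0.001] tool delta m [-0.0021  0.0604 -0.0002] dry -0.0006 F [ 1.5 -0.9  0.5] M [-0.01 -0.02  0.03] w 68.4 q7 -0.53
```

```bash
python3 -m jog '{"dr":[[0,0,0],[0,0,0],[0,0,0],[0,0,0],[0,0,0],[0,0,0],[0,0,0],[0,0,0]],"travel":[[-0.002,0.03,0],[0,0.03,0],[0,0.03,0],[0,0.025,0],[0,0.02,0],[0,0.015,0],[0,0.01,0],[0,0,0]],"jaw":[80,80,80,80,80,80,80,80]}'
python3 - <<'E'
from h import *
to(465.5,-218.4,30,-45.7)
t=read_camera("top");s=read_camera("side")
cv2.imwrite("pics/g1.png",np.hstack([cv2.resize(t["color"][205:265,275:335],(400,400),interpolation=2),cv2.resize(s["color"][180:240,276:336],(400,400),interpolation=2)])[:,:,::-1])
E
```

```text
t: 2.32
position: [464.2, -219.8, 28.7]
tool_rot: [[-0.716, -0.002, 0.698], [-0.698, 0.001, -0.716], [0.001, -1.0, -0.002]]
contact_force: [0.3, -0.9, -0.7]
grip_width: 68.0
t 2.3167 pos [ 464.2 -219.8   28.7] jaw ang -45.71 tilt [ 0.001 -1.    -0.002] tool delta m [-0.0019 -0.0013 -0.0001] dry -0.0002 F [ 0.3 -0.9 -0.7] M [-0.02 -0.03 -0.01] w 68.0 q7 -0.58
```

View pics/g1.png

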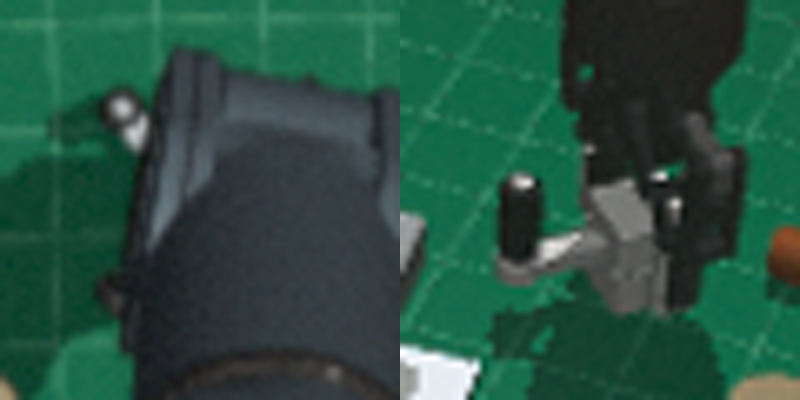

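The hub (side ~(313,217)) lies between the fingers, and the handle is clear of the gripper body. I'll close now.

```bash
python3 -m jog '{"dr":[[0,0,0],[0,0,0],[0,0,0],[0,0,0],[0,0,0],[0,0,0]],"travel":[[0,0,0],[0,0,0],[0,0,0],[0,0,0],[0,0,0],[0,0,0]],"jaw":[0,0,0,0,0,0]}'
python3 - <<'E'
from h import *
to(465.5,-218.4,30,-45.7)
E
```

```text
t: 2.92
position: [465.5, -220.5, 31.4]
tool_rot: [[-0.716, 0.002, 0.698], [-0.698, -0.001, -0.716], [-0.001, -1.0, 0.002]]
contact_force: [0.7, 0.3, 6.7]
grip_width: 37.5
t 2.9167 pos [ 465.5 -220.5   31.4] jaw ang -45.73 tilt [-0.001 -1.     0.002] tool delta m [-0.0015  0.0014 -0.0014] dry -0.0006 F [0.7 0.3 6.7] M [ 0.15  0.22 -0.04] w 37.5 q7 -0.58
```

```bash
python3 -m jog '{"dr":[[0,0,0],[0,0,0],[0,0,0],[0,0,0],[0,0,0],[0,0,0],[0,-0.081,0],[0,-0.081,0],[0,0,0]],"travel":[[0,-0.01,0],[0,-0.03,0],[0,-0.03,0],[0,-0.035,0],[0,-0.035,0],[0,-0.035,0],[0,-0.015,0],[0,-0.01,0],[0,0,0]],"jaw":[0,0,0,0,0,0,0,0,0]}'
python3 - <<'E'
from h import *
to(524.5,32.2,225,-36.4)
E
```

```text
t: 3.67
position: [465.3, -220.4, 233.2]
tool_rot: [[-0.591, 0.004, 0.807], [-0.807, -0.002, -0.591], [-0.001, -1.0, 0.004]]
contact_force: [0.6, -0.7, -5.7]
grip_width: 37.3
t 3.6667 pos [ 465.3 -220.4  233.2] jaw ang -36.23 tilt [-0.001 -1.     0.004] tool delta m [-0.2387  0.008  -0.1016] dry 0.0029 F [ 0.6 -0.7 -5.7] M [-0.01 -0.01 -0.01] w 37.3 q7 -0.37
```

```bash
python3 -m jog '{"dr":[[0,0,0],[0,0,0],[0,0,0],[0,0,0],[0,0,0],[0,0,0],[0,0,0],[0,0,0],[0,0,0],[0,0,0]],"travel":[[-0.02,0,-0.0086],[-0.034,0,-0.0146],[-0.034,0,-0.0146],[-0.034,0,-0.0146],[-0.034,0,-0.0146],[-0.034,0,-0.0146],[-0.034,0,-0.0146],[-0.0132,0,-0.0054],[0,0.008,0],[0,0,0]],"jaw":[0,0,0,0,0,0,0,0,0,0]}'
python3 - <<'E'
from h import *
to(524.5,32.2,225,-36.4)
t=read_camera("top");s=read_camera("side")
cv2.imwrite("pics/g2.png",np.hstack([cv2.resize(t["color"][185:245,190:250],(400,400),interpolation=2),cv2.resize(s["color"][190:250,230:290],(400,400),interpolation=2)])[:,:,::-1])
E
```

```text
t: 4.5
position: [522.7, 31.7, 220.4]
tool_rot: [[-0.594, -0.004, 0.805], [-0.805, -0.0, -0.594], [0.002, -1.0, -0.003]]
contact_force: [-0.9, -1.5, -5.9]
grip_width: 37.4
t 4.5 pos [522.7  31.7 220.4] jaw ang -36.43 tilt [ 0.002 -1.    -0.003] tool delta m [-0.0015 -0.0046  0.0012] dry -0.0005 F [-0.9 -1.5 -5.9] M [-0.13  0.12  0.06] w 37.4 q7 -0.91
```

View pics/g2.png

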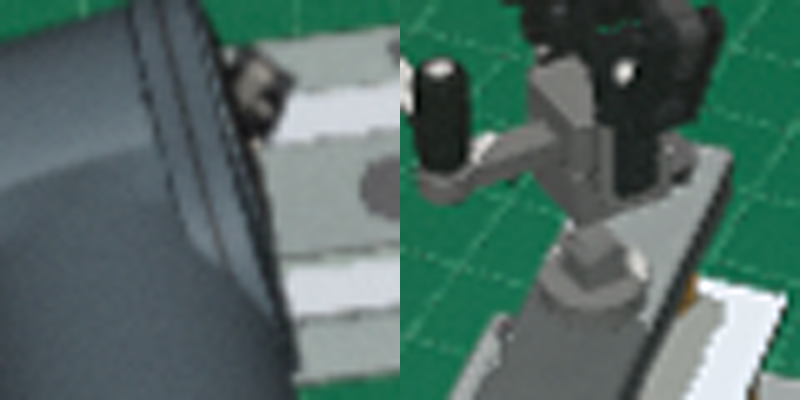

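Run:
```python
from h import *
s=read_camera("side")
x0,y0,f=244,194,14
im=cv2.resize(s["color"][y0:y0+42,x0:x0+42],None,fx=f,fy=f,interpolation=2)[:,:,::-1].copy()
def sq(c,zb,half,ang,col):
    a=np.radians(ang);e=[np.array([np.cos(a),np.sin(a)]),np.array([-np.sin(a),np.cos(a)])]
    pts=[np.append(np.array(c)+half*(i*e[0]+j*e[1]),zb) for i,j in((1,1),(1,-1),(-1,-1),(-1,1))]
    q=[proj(s,p) for p in pts]; print(np.round(q,1).tolist())
    cv2.polylines(im,[np.int32([((u+.5-x0)*f,(v+.5-y0)*f) for u,v in q])],True,col,1)
st=get_state();R=np.array(st["tool_rot"]);p=np.array(st["position"])
h=p-1.5*R[:,0]; print(h)
sq(h[:2],h[2]-28,19,53.6,(0,0,255)); sq(h[:2],h[2]+18,19,53.6,(0,0,255))
sq((524.5,32.2),164.5,9,53.6,(0,255,255)); sq((524.5,32.2),168,6.5,53.6,(0,255,255));sq((524.5,32.2),150,9,53.6,(255,255,0))
cv2.imwrite("pics/g3.png",im)
cv2.imwrite("pics/g3b.png",cv2.resize(s["color"][y0:y0+42,x0:x0+42],None,fx=f,fy=f,interpolation=2)[:,:,::-1])
```

```text
[524.26476135  30.66106315 221.82618275]
[[255.0, 223.8], [247.4, 214.8], [261.2, 210.0], [269.0, 218.6]]
[[254.8, 208.4], [247.0, 199.6], [261.1, 194.8], [269.2, 203.3]]
[[256.4, 229.7], [252.9, 225.5], [259.3, 223.1], [262.9, 227.3]]
[[256.8, 227.7], [254.2, 224.6], [258.9, 222.9], [261.5, 225.9]]
[[256.5, 234.2], [253.0, 230.0], [259.4, 227.6], [262.9, 231.8]]
```

View pics/g3.png

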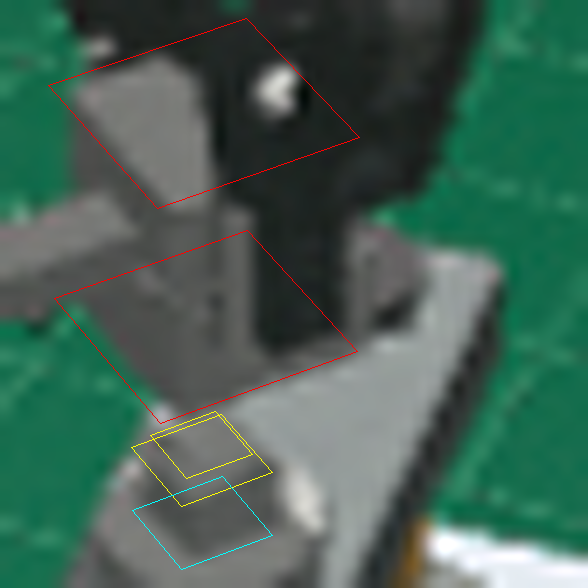

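View pics/g3b.png

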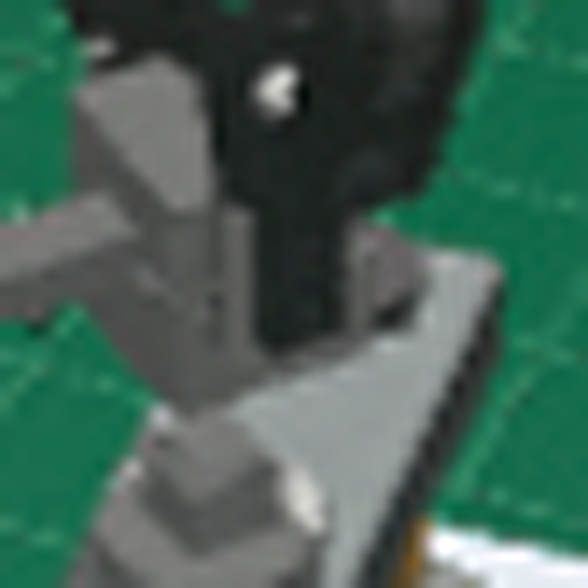

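Run:
```python
from h import *
s=read_camera("side")
x0,y0,f=246,196,20
c=s["color"][y0:y0+40,x0:x0+28].astype(float)
im=np.clip((c/255)**0.6*255*1.1,0,255).astype(np.uint8)
im=cv2.resize(im,None,fx=f*.75,fy=f*.75,interpolation=cv2.INTER_CUBIC)
cv2.imwrite("pics/g4.png",im[:,:,::-1])
```

```text
(no output)
```

View pics/g4.png

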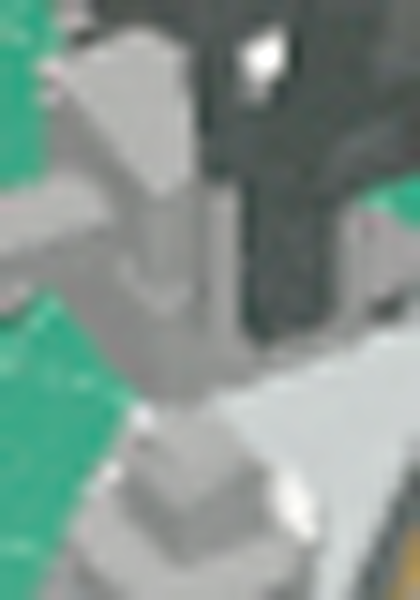

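```bash
python3 -m jog '{"dr":[[0,0,0],[0,0,0],[0,0,0],[0,0,0]],"travel":[[-0.001,0.006,-0.0007],[0,0.007,0],[0,0.006,0],[0,0,0]],"jaw":[0,0,0,0]}'
python3 - <<'E'
from h import *
for i in range(3): to(524.5,32.2,178.4,-36.4)
E
python3 -m jog '{"dr":[[0,0,0],[0,0,0],[0,0,0],[0,0,0],[0,0,0]],"travel":[[0,0.002,0],[0,0.002,0],[0,0.002,0],[0,0.002,0],[0,0.0,0]],"jaw":[0,0,0,0,0]}'
```

```text
t: 5.03
position: [523.2, 31.8, 201.7]
tool_rot: [[-0.594, -0.002, 0.804], [-0.804, -0.0, -0.594], [0.002, -1.0, -0.002]]
contact_force: [-0.0, 0.5, -5.9]
grip_width: 37.2
t 5.0333 pos [523.2  31.8 201.7] jaw ang -36.47 tilt [ 0.002 -1.    -0.002] tool delta m [-0.0011  0.0233  0.0008] dry -0.0013 F [-0.   0.5 -5.9] M [-0.05  0.04 -0.01] w 37.2 q7 -0.92
t 5.0333 pos [523.2  31.8 201.7] jaw ang -36.47 tilt [ 0.002 -1.    -0.002] tool delta m [-0.0011  0.0233  0.0008] dry -0.0013 F [-0.   0.5 -5.9] M [-0.05  0.04 -0.01] w 37.2 q7 -0.92
t 5.0333 pos [523.2  31.8 201.7] jaw ang -36.47 tilt [ 0.002 -1.    -0.002] tool delta m [-0.0011  0.0233  0.0008] dry -0.0013 F [-0.   0.5 -5.9] M [-0.05  0.04 -0.01] w 37.2 q7 -0.92
t: 5.45
position: [524.0, 32.2, 195.0]
tool_rot: [[-0.594, -0.0, 0.805], [-0.805, -0.0, -0.594], [0.0, -1.0, -0.0]]
contact_force: [-0.8, -0.1, -5.9]
grip_width: 37.3
```

```bash
python3 -m jog '{"dr":[[0,0,0],[0,0,0],[0,0,0]],"travel":[[0,0.002,0],[0,0.002,0],[0,0.0,0]],"jaw":[0,0,0]}';python3 -m jog '{"dr":[[0,0,0],[0,0,0],[0,0,0]],"travel":[[0,0.0015,0],[0,0.0015,0],[0,0.0,0]],"jaw":[0,0,0]}'; python3 -c "
from h import *
to(524.5,32.2,178.4,-36.4)"
```

```text
t: 5.7
position: [524.1, 32.1, 191.0]
tool_rot: [[-0.594, -0.0, 0.804], [-0.804, -0.0, -0.594], [0.0, -1.0, -0.0]]
contact_force: [-0.1, -0.9, -5.7]
grip_width: 37.6
t: 5.95
position: [524.1, 32.2, 188.1]
tool_rot: [[-0.594, -0.0, 0.804], [-0.804, -0.0, -0.594], [0.0, -1.0, 0.0]]
contact_force: [0.5, -1.1, -6.2]
grip_width: 37.4
t 5.95 pos [524.1  32.2 188.1] jaw ang -36.44 tilt [ 0. -1.  0.] tool delta m [-0.0002  0.0097  0.0003] dry -0.0008 F [ 0.5 -1.1 -6.2] M [-0.19 -0.13  0.03] w 37.4 q7 -0.93
```

```bash
python3 -m jog '{"dr":[[0,0,0],[0,0,0],[0,0,0]],"travel":[[0,0.002,0],[0,0.002,0],[0,0.0,0]],"jaw":[0,0,0]}';python3 -m jog '{"dr":[[0,0,0],[0,0,0],[0,0,0]],"travel":[[0,0.0015,0],[0,0.0015,0],[0,0.0,0]],"jaw":[0,0,0]}';python3 -m jog '{"dr":[[0,0,0],[0,0,0]],"travel":[[0,0.0015,0],[0,0.0,0]],"jaw":[0,0]}'; python3 -c "
from h import *
to(524.5,32.2,178.4,-36.4)"
```

```text
t: 6.2
position: [524.2, 32.2, 184.0]
tool_rot: [[-0.594, -0.0, 0.804], [-0.804, -0.0, -0.594], [0.0, -1.0, -0.0]]
contact_force: [1.2, -1.0, -6.0]
grip_width: 37.5
t: 6.45
position: [524.1, 32.2, 181.0]
tool_rot: [[-0.594, -0.0, 0.805], [-0.805, -0.0, -0.594], [0.0, -1.0, -0.0]]
contact_force: [1.2, -0.2, -6.0]
grip_width: 37.7
t: 6.62
position: [524.2, 32.2, 179.6]
tool_rot: [[-0.594, 0.0, 0.804], [-0.804, 0.0, -0.594], [-0.0, -1.0, -0.0]]
contact_force: [1.3, -0.2, -6.0]
grip_width: 37.4
t 6.6167 pos [524.2  32.2 179.6] jaw ang -36.44 tilt [-0. -1. -0.] tool delta m [-0.0002  0.0012  0.0003] dry -0.0007 F [ 1.3 -0.2 -6. ] M [-0.25 -0.17  0.01] w 37.4 q7 -0.93
```

```bash
python3 -m jog '{"dr":[[0,0,0],[0,0,0]],"travel":[[0,0.001,0],[0,0.0,0]],"jaw":[0,0]}';python3 -m jog '{"dr":[[0,0,0],[0,0,0]],"travel":[[0,0.0007,0],[0,0.0,0]],"jaw":[0,0]}'
python3 - <<'E'
from h import *
s=read_camera("side");to(524.5,32.2,178.4,-36.4)
cv2.imwrite("pics/g5.png",cv2.resize(s["color"][190:250,230:290],(600,600),interpolation=2)[:,:,::-1])
E
```

```text
t: 6.78
position: [524.1, 32.2, 178.7]
tool_rot: [[-0.594, -0.0, 0.804], [-0.804, 0.0, -0.594], [-0.0, -1.0, -0.0]]
contact_force: [0.8, -1.1, -5.1]
grip_width: 37.8
t: 6.95
position: [524.2, 32.2, 178.4]
tool_rot: [[-0.594, 0.0, 0.804], [-0.804, -0.0, -0.594], [-0.0, -1.0, 0.0]]
contact_force: [-0.3, -1.9, -0.9]
grip_width: 37.2
t 7.0 pos [524.2  32.2 178.4] jaw ang -36.44 tilt [-0. -1.  0.] tool delta m [-0.0002 -0.      0.0002] dry -0.0007 F [-0.4 -2.2 -0.5] M [-0.42  0.13  0.01] w 37.3 q7 -0.93
```

View pics/g5.png

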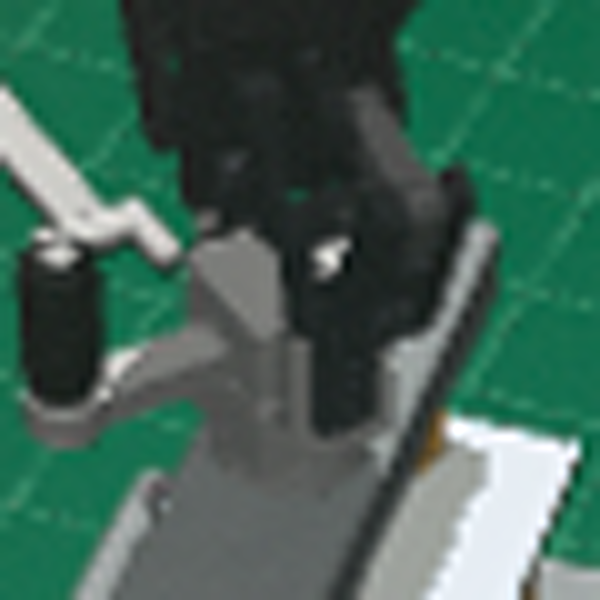

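```bash
python3 -m jog '{"dr":[[0,0,0],[0,0,0],[0,0,0],[0,0,0],[0,0,0],[0,0,0],[0,0,0],[0,0,0],[0,0,0]],"travel":[[0,0,0],[0,0,0],[0,0,0],[0,-0.005,0],[0,-0.02,0],[0,-0.03,0],[0,-0.03,0],[0,-0.02,0],[0,0,0]],"jaw":[75,75,75,75,75,75,75,75,75]}'
python3 - <<'E'
from h import *
to(560,80.5,250,-36.4)
s=read_camera("side");t=read_camera("top")
cv2.imwrite("pics/g6.png",np.hstack([cv2.resize(t["color"][185:245,190:250],(400,400),interpolation=2),cv2.resize(s["color"][190:250,230:290],(400,400),interpolation=2)])[:,:,::-1])
E
```

```text
t: 7.75
position: [526.0, 32.8, 287.8]
tool_rot: [[-0.594, 0.007, 0.804], [-0.804, 0.001, -0.594], [-0.005, -1.0, 0.005]]
contact_force: [0.4, -0.3, 0.1]
grip_width: 64.3
t 7.75 pos [526.   32.8 287.8] jaw ang -36.44 tilt [-0.005 -1.     0.005] tool delta m [-0.0584  0.0381 -0.0012] dry -0.0007 F [ 0.4 -0.3  0.1] M [ 0.03 -0.    0.03] w 64.3 q7 -0.89
```

View pics/g6.png

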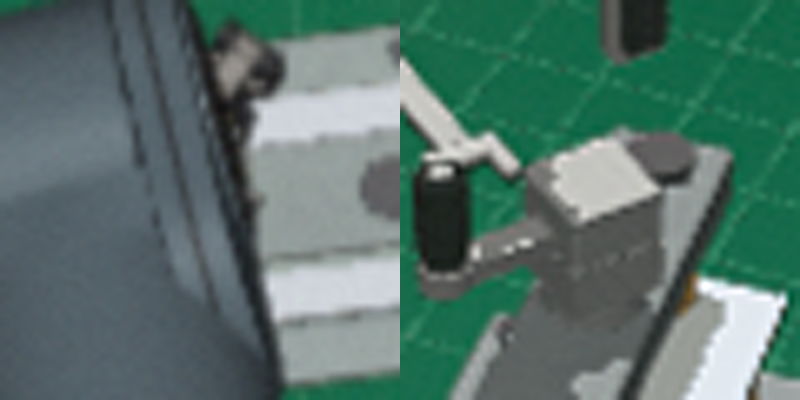

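Run:
```python
from h import *
s=read_camera("side")
for p in [(560,80.5,222.5),(560.7,81.7,222.5),(525,33,196),(524.5,32.2,196)]: print(p,np.round(proj(s,p),2))
def cont(c,x0,y0,x1,y1,lo,f=8):
    g=cv2.cvtColor(c["color"],cv2.COLOR_RGB2GRAY)[y0:y1,x0:x1]
    g=cv2.resize(g,None,fx=f,fy=f,interpolation=cv2.INTER_CUBIC)
    k,_=cv2.findContours((g>lo).astype(np.uint8),cv2.RETR_EXTERNAL,cv2.CHAIN_APPROX_NONE)
    return [((q.reshape(-1,2)+.5)/f-.5+[x0,y0]).astype(np.float32) for q in sorted(k,key=cv2.contourArea)[::-1] if cv2.contourArea(q)>f*f*1.5]
for q in cont(s,247,207,274,226,165): 
    M=cv2.moments(q);c=(M['m10']/M['m00'],M['m01']/M['m00']);print("hub top",c,onz(s,*c,196))
print("handle",onz(s,236.0,215.7,222.5))
to(560,80.5,208,-36.4)
```

```text
(560, 80.5, 222.5) [234.82 215.68]
(560.7, 81.7, 222.5) [234.31 215.91]
(525, 33, 196) [257.46 216.51]
(524.5, 32.2, 196) [257.79 216.37]
hub top (259.65140329645, 216.1650530198248) [520.75487094  29.71375984 196.        ]
handle [557.51285265  79.45647421 222.5       ]
t 7.9 pos [523.9  32.2 283. ] jaw ang -36.44 tilt [ 0. -1. -0.] tool delta m [-0.0603  0.075   0.0004] dry -0.0006 F [-0.1 -0.  -0.6] M [-0.    0.08 -0.01] w 63.9 q7 -0.89
```

```bash
python3 -m jog '{"dr":[[0,0,0],[0,0,0],[0,0,0],[0,0,0],[0,0,0],[0,0,0],[0,0,0],[0,0,0],[0,0,0]],"travel":[[-0.025,0,0],[-0.025,0,0],[-0.010,0,0],[0,0.015,0],[0,0.02,0],[0,0.02,0],[0,0.015,0],[0,0.004,0],[0,0,0]],"jaw":[75,75,75,75,75,75,75,75,75]}'
python3 - <<'E'
from h import *
to(560,80.5,208,-36.4)
s=read_camera("side");t=read_camera("top")
cv2.imwrite("pics/g7.png",np.hstack([cv2.resize(t["color"][185:245,190:250],(400,400),interpolation=2),cv2.resize(s["color"][180:240,210:270],(400,400),interpolation=2)])[:,:,::-1])
E
```

```text
t: 8.65
position: [558.6, 80.2, 207.4]
tool_rot: [[-0.594, -0.004, 0.805], [-0.805, -0.001, -0.594], [0.003, -1.0, -0.003]]
contact_force: [0.6, -0.4, 1.4]
grip_width: 64.3
t 8.65 pos [558.6  80.2 207.4] jaw ang -36.43 tilt [ 0.003 -1.    -0.003] tool delta m [-0.0011 -0.0006  0.0009] dry -0.0006 F [ 0.6 -0.4  1.4] M [-0.04 -0.01 -0.  ] w 64.3 q7 -1.0
```

View pics/g7.png

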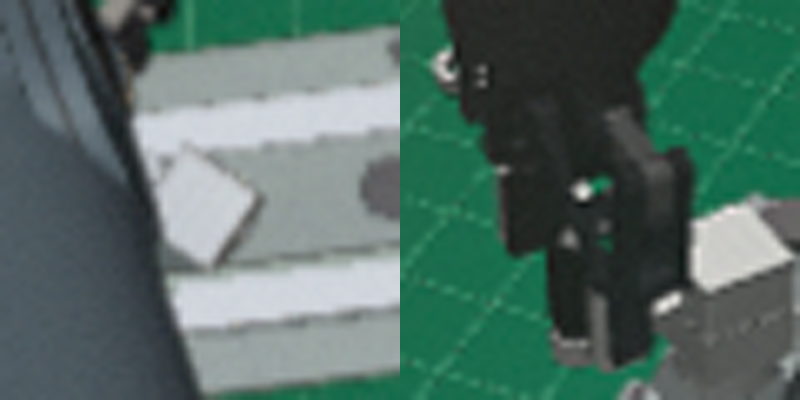

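The sleeve (side ~(236,222)) stands between the fingers. The hub top is square on the shaft, seen in the top view at about (221,216). Closing.

```bash
python3 -m jog '{"dr":[[0,0,0],[0,0,0],[0,0,0],[0,0,0],[0,0,0],[0,0,0],[0,0,0]],"travel":[[0,0,0],[0,0,0],[0,0,0],[0,0,0],[0,0,0],[0,0,0],[0,0,0]],"jaw":[0,0,0,0,0,0,0]}'
python3 - <<'E'
from h import *
to(560,80.5,208,-36.4)
# circle deltas in tool frame, clockwise from 53.5
R=np.array(get_state()["tool_rot"])
for st in(15,):
  for k in range(24):
    a0,a1=np.radians(53.5-st*k),np.radians(53.5-st*(k+1))
    d=60*np.array([np.cos(a1)-np.cos(a0),np.sin(a1)-np.sin(a0),0])
    print(k,(R.T@d).round(1)[[0,2]].tolist(),end=" ")
E
```

```text
t: 9.33
position: [560.1, 80.8, 209.6]
tool_rot: [[-0.594, 0.001, 0.805], [-0.805, 0.0, -0.594], [-0.001, -1.0, 0.001]]
contact_force: [0.4, 1.6, 4.6]
grip_width: 18.1
t 9.3333 pos [560.1  80.8 209.6] jaw ang -36.43 tilt [-0.001 -1.     0.001] tool delta m [0.0003 0.0016 0.0001] dry -0.0005 F [0.4 1.6 4.6] M [ 0.2  -0.04  0.02] w 18.1 q7 -1.0
0 [2.1, 15.5] 1 [6.0, 14.5] 2 [9.5, 12.4] 3 [12.4, 9.5] 4 [14.5, 6.0] 5 [15.5, 2.0] 6 [15.5, -2.1] 7 [14.5, -6.0] 8 [12.4, -9.5] 9 [9.5, -12.4] 10 [6.0, -14.5] 11 [2.0, -15.5] 12 [-2.1, -15.5] 13 [-6.0, -14.5] 14 [-9.5, -12.4] 15 [-12.4, -9.5] 16 [-14.5, -6.0] 17 [-15.5, -2.0] 18 [-15.5, 2.1] 19 [-14.5, 6.0] 20 [-12.4, 9.5] 21 [-9.5, 12.4] 22 [-6.0, 14.5] 23 [-2.0, 15.5]
```

```bash
python3 -m jog '{"dr":[[0,0,0],[0,0,0],[0,0,0]],"travel":[[0.0021,0,0.0155],[0.006,0,0.0145],[0.0095,0,0.0124]],"jaw":[0,0,0]}'
cat >> h.py <<'E'
def crank(cx=524.3,cy=32.4):
    s=get_state();p=np.array(s["position"]);F=np.array(s["contact_force"])
    r=p[:2]-[cx,cy];a=np.degrees(np.arctan2(r[1],r[0]));u=r/np.hypot(*r)
    print("t",s["t"],"pos",p.round(1),"ang",a.round(1),"r",np.hypot(*r).round(1),"Frad",(F[:2]@u).round(1),"Fccw(resist)",(F[:2]@[-u[1],u[0]]).round(1),"Fz",F[2].round(1),"w",round(float(s["grip_width"]),1),"qd",np.abs(s["dq"]).max().round(2),"q",np.round(s["q"],2))
E
python3 -c "
from h import *
crank()"
```

```text
t: 9.58
position: [584.8, 41.4, 209.6]
tool_rot: [[-0.593, 0.002, 0.805], [-0.805, 0.001, -0.593], [-0.002, -1.0, 0.001]]
contact_force: [-1.1, 1.0, 4.5]
grip_width: 18.5
t 9.5833 pos [584.8  41.4 209.6] ang 8.4 r 61.2 Frad -1.0 Fccw(resist) 1.2 Fz 4.5 w 18.5 qd 0.33 q [ 0.01  0.49 -0.24  1.73  0.14  0.94 -0.92]
```

Smooth, about 1 N of resistance. I'll continue round to the end of the first turn (rows 3–23).

```bash
python3 -m jog '{"dr":[[0,0,0],[0,0,0],[0,0,0],[0,0,0],[0,0,0],[0,0,0],[0,0,0],[0,0,0],[0,0,0]],"travel":[[0.0124,0,0.0095],[0.0145,0,0.006],[0.0155,0,0.0021],[0.0155,0,-0.0021],[0.0145,0,-0.006],[0.0124,0,-0.0095],[0.0095,0,-0.0124],[0.006,0,-0.0145],[0.0021,0,-0.0155]],"jaw":[0,0,0,0,0,0,0,0,0]}'
python3 -c "
from h import *
crank()"
python3 -m jog '{"dr":[[0,0,0],[0,0,0],[0,0,0],[0,0,0],[0,0,0],[0,0,0],[0,0,0],[0,0,0],[0,0,0],[0,0,0],[0,0,0],[0,0,0]],"travel":[[-0.0021,0,-0.0155],[-0.006,0,-0.0145],[-0.0095,0,-0.0124],[-0.0124,0,-0.0095],[-0.0145,0,-0.006],[-0.0155,0,-0.0021],[-0.0155,0,0.0021],[-0.0145,0,0.006],[-0.0124,0,0.0095],[-0.0095,0,0.0124],[-0.006,0,0.0145],[-0.0021,0,0.0155]],"jaw":[0,0,0,0,0,0,0,0,0,0,0,0]}'
python3 - <<'E'
from h import *
crank()
s=read_camera("side");t=read_camera("top")
cv2.imwrite("pics/g8.png",np.hstack([cv2.resize(t["color"][185:245,190:250],(400,400),interpolation=2),cv2.resize(s["color"][190:250,220:280],(400,400),interpolation=2)])[:,:,::-1])
E
```

```text
t: 10.33
position: [488.1, -18.3, 209.6]
tool_rot: [[-0.596, 0.001, 0.803], [-0.803, -0.002, -0.596], [0.001, -1.0, 0.002]]
contact_force: [0.4, -0.9, 6.1]
grip_width: 18.7
t 10.3333 pos [488.1 -18.3 209.6] ang -125.5 r 62.3 Frad 0.5 Fccw(resist) 0.8 Fz 6.1 w 18.7 qd 0.39 q [ 0.13  0.35 -0.25  1.97  0.12  0.83 -0.83]
t: 11.33
position: [560.7, 80.9, 209.3]
tool_rot: [[-0.593, 0.0, 0.805], [-0.805, 0.0, -0.593], [-0.0, -1.0, -0.0]]
contact_force: [-2.0, -0.9, 3.1]
grip_width: 18.2
t 11.3333 pos [560.7  80.9 209.3] ang 53.1 r 60.7 Frad -1.9 Fccw(resist) 1.1 Fz 3.1 w 18.2 qd 0.36 q [-0.05  0.46 -0.26  1.78  0.15  0.92 -1.01]
```

View pics/g8.png

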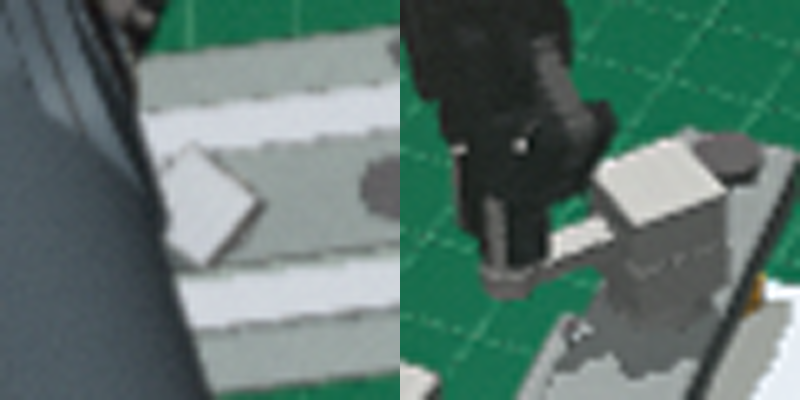

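After one turn the crank is still seated flat, in both the side and top views. Second turn next; contact can't come before 2.1 turns.

```bash
python3 -m jog '{"dr":[[0,0,0],[0,0,0],[0,0,0],[0,0,0],[0,0,0],[0,0,0],[0,0,0],[0,0,0],[0,0,0],[0,0,0],[0,0,0],[0,0,0]],"travel":[[0.0021,0,0.0155],[0.006,0,0.0145],[0.0095,0,0.0124],[0.0124,0,0.0095],[0.0145,0,0.006],[0.0155,0,0.0021],[0.0155,0,-0.0021],[0.0145,0,-0.006],[0.0124,0,-0.0095],[0.0095,0,-0.0124],[0.006,0,-0.0145],[0.0021,0,-0.0155]],"jaw":[0,0,0,0,0,0,0,0,0,0,0,0]}'
python3 -c "
from h import *
crank()"
python3 -m jog '{"dr":[[0,0,0],[0,0,0],[0,0,0],[0,0,0],[0,0,0],[0,0,0],[0,0,0],[0,0,0],[0,0,0],[0,0,0],[0,0,0],[0,0,0]],"travel":[[-0.0021,0,-0.0155],[-0.006,0,-0.0145],[-0.0095,0,-0.0124],[-0.0124,0,-0.0095],[-0.0145,0,-0.006],[-0.0155,0,-0.0021],[-0.0155,0,0.0021],[-0.0145,0,0.006],[-0.0124,0,0.0095],[-0.0095,0,0.0124],[-0.006,0,0.0145],[-0.0021,0,0.0155]],"jaw":[0,0,0,0,0,0,0,0,0,0,0,0]}'
python3 - <<'E'
from h import *
crank()
E
```

```text
t: 12.43
position: [488.1, -18.3, 209.6]
tool_rot: [[-0.596, 0.001, 0.803], [-0.803, -0.002, -0.596], [0.001, -1.0, 0.002]]
contact_force: [-1.4, -2.0, 5.4]
grip_width: 18.4
t 12.4333 pos [488.1 -18.3 209.6] ang -125.5 r 62.3 Frad 2.4 Fccw(resist) 0.0 Fz 5.4 w 18.4 qd 0.38 q [ 0.14  0.35 -0.27  1.97  0.13  0.83 -0.84]
t: 13.43
position: [560.7, 80.9, 209.3]
tool_rot: [[-0.593, 0.0, 0.805], [-0.805, 0.0, -0.593], [-0.0, -1.0, -0.0]]
contact_force: [-2.1, -1.0, 4.2]
grip_width: 18.3
t 13.4333 pos [560.7  80.9 209.3] ang 53.1 r 60.7 Frad -2.1 Fccw(resist) 1.0 Fz 4.2 w 18.3 qd 0.36 q [-0.04  0.46 -0.28  1.78  0.15  0.92 -1.02]
```

```bash
python3 - <<'E'
import numpy as np
for k in range(36):
    a,b=np.radians(10*k),np.radians(10*k+10)
    print(10*k,np.round(30*np.array([np.cos(a)-np.cos(b),np.sin(b)-np.sin(a)]),1).tolist(),end="; ")
E
python3 -m jog '{"dr":[[0,0,0],[0,0,0],[0,0,0]],"travel":[[0.0021,0,0.0155],[0.006,0,0.0145],[0,0,0]],"jaw":[0,0,0]}'
python3 -c "
from h import *
crank()"
```

```text
0 [0.5, 5.2]; 10 [1.4, 5.1]; 20 [2.2, 4.7]; 30 [3.0, 4.3]; 40 [3.7, 3.7]; 50 [4.3, 3.0]; 60 [4.7, 2.2]; 70 [5.1, 1.4]; 80 [5.2, 0.5]; 90 [5.2, -0.5]; 100 [5.1, -1.4]; 110 [4.7, -2.2]; 120 [4.3, -3.0]; 130 [3.7, -3.7]; 140 [3.0, -4.3]; 150 [2.2, -4.7]; 160 [1.4, -5.1]; 170 [0.5, -5.2]; 180 [-0.5, -5.2]; 190 [-1.4, -5.1]; 200 [-2.2, -4.7]; 210 [-3.0, -4.3]; 220 [-3.7, -3.7]; 230 [-4.3, -3.0]; 240 [-4.7, -2.2]; 250 [-5.1, -1.4]; 260 [-5.2, -0.5]; 270 [-5.2, 0.5]; 280 [-5.1, 1.4]; 290 [-4.7, 2.2]; 300 [-4.3, 3.0]; 310 [-3.7, 3.7]; 320 [-3.0, 4.3]; 330 [-2.2, 4.7]; 340 [-1.4, 5.1]; 350 [-0.5, 5.2]; t: 13.68
position: [581.7, 52.6, 209.5]
tool_rot: [[-0.597, 0.003, 0.802], [-0.802, -0.001, -0.597], [-0.001, -1.0, 0.003]]
contact_force: [2.0, 0.3, 7.0]
grip_width: 18.3
t 13.6833 pos [581.7  52.6 209.5] ang 19.4 r 60.9 Frad 2.0 Fccw(resist) -0.4 Fz 7.0 w 18.3 qd 0.04 q [ 0.01  0.49 -0.27  1.74  0.16  0.94 -0.97]
```

```bash
python3 -m jog '{"dr":[[0,0,0],[0,0,0],[0,0,0]],"travel":[[0.003,0,0.0043],[0.003,0,0.0043],[0,0,0]],"jaw":[0,0,0]}' >/dev/null
python3 -c "
from h import *
crank()"
python3 -m jog '{"dr":[[0,0,0],[0,0,0],[0,0,0]],"travel":[[0.0037,0,0.0037],[0.0037,0,0.0037],[0,0,0]],"jaw":[0,0,0]}'>/dev/null
python3 -c "
from h import *
crank()"
```

```text
t 13.9333 pos [583.9  44.7 209.7] ang 11.6 r 60.9 Frad 2.4 Fccw(resist) -0.1 Fz 6.0 w 18.3 qd 0.01 q [ 0.02  0.49 -0.27  1.73  0.16  0.94 -0.95]
t 14.1833 pos [585.3  34.2 209.7] ang 1.7 r 61.0 Frad 2.6 Fccw(resist) 1.1 Fz 5.6 w 18.4 qd 0.02 q [ 0.04  0.49 -0.27  1.73  0.16  0.94 -0.93]
```

```bash
python3 -m jog '{"dr":[[0,0,0],[0,0,0],[0,0,0]],"travel":[[0.0043,0,0.003],[0.0043,0,0.003],[0,0,0]],"jaw":[0,0,0]}' >/dev/null
python3 -c "
from h import *
crank()"
```

```text
t 14.4333 pos [584.9  23.6 209.7] ang -8.3 r 61.2 Frad 2.4 Fccw(resist) 0.5 Fz 6.7 w 18.7 qd 0.01 q [ 0.06  0.49 -0.27  1.73  0.16  0.94 -0.91]
```

```bash
python3 -m jog '{"dr":[[0,0,0],[0,0,0],[0,0,0]],"travel":[[0.0047,0,0.0022],[0.0047,0,0.0022],[0,0,0]],"jaw":[0,0,0]}' >/dev/null
python3 -c "
from h import *
crank()"
python3 -m jog '{"dr":[[0,0,0],[0,0,0],[0,0,0]],"travel":[[0.0051,0,0.0014],[0.0051,0,0.0014],[0,0,0]],"jaw":[0,0,0]}'>/dev/null
python3 -c "
from h import *
crank()"
```

```text
t 14.6833 pos [582.7  13.2 209.7] ang -18.2 r 61.4 Frad 2.0 Fccw(resist) 0.9 Fz 6.3 w 18.3 qd 0.01 q [ 0.07  0.48 -0.27  1.74  0.16  0.94 -0.89]
t 14.9333 pos [578.7   3.3 209.7] ang -28.2 r 61.7 Frad 2.4 Fccw(resist) 1.3 Fz 5.8 w 18.3 qd 0.01 q [ 0.09  0.48 -0.27  1.75  0.15  0.93 -0.88]
```

```bash
python3 -m jog '{"dr":[[0,0,0],[0,0,0],[0,0,0]],"travel":[[0.0052,0,0.0005],[0.0052,0,0.0005],[0,0,0]],"jaw":[0,0,0]}' >/dev/null
python3 -c "
from h import *
crank()"
```

```text
t 15.1833 pos [573.1  -5.7 209.7] ang -38.0 r 61.9 Frad 2.1 Fccw(resist) -0.0 Fz 6.1 w 18.3 qd 0.01 q [ 0.11  0.47 -0.27  1.76  0.15  0.93 -0.86]
```

```bash
python3 -m jog '{"dr":[[0,0,0],[0,0,0],[0,0,0]],"travel":[[0.0052,0,-0.0005],[0.0052,0,-0.0005],[0,0,0]],"jaw":[0,0,0]}' >/dev/null
python3 -c "
from h import *
crank()"
python3 -m jog '{"dr":[[0,0,0],[0,0,0],[0,0,0]],"travel":[[0.0051,0,-0.0014],[0.0051,0,-0.0014],[0,0,0]],"jaw":[0,0,0]}'>/dev/null
python3 -c "
from h import *
crank()"
```

```text
t 15.4333 pos [566.  -13.5 209.7] ang -47.7 r 62.0 Frad 2.7 Fccw(resist) 0.0 Fz 6.1 w 18.1 qd 0.01 q [ 0.12  0.46 -0.27  1.78  0.15  0.92 -0.85]
t 15.6833 pos [557.5 -20.1 209.7] ang -57.7 r 62.1 Frad 3.3 Fccw(resist) 0.1 Fz 6.8 w 18.6 qd 0.02 q [ 0.14  0.45 -0.27  1.8   0.15  0.91 -0.84]
```

```bash
python3 -m jog '{"dr":[[0,0,0],[0,0,0],[0,0,0]],"travel":[[0.0047,0,-0.0022],[0.0047,0,-0.0022],[0,0,0]],"jaw":[0,0,0]}' >/dev/null
python3 -c "
from h import *
crank()"
```

```text
t 15.9333 pos [548.3 -25.1 209.7] ang -67.4 r 62.3 Frad 2.5 Fccw(resist) 0.2 Fz 6.8 w 18.6 qd 0.02 q [ 0.15  0.44 -0.27  1.82  0.15  0.9  -0.83]
```

```bash
python3 -m jog '{"dr":[[0,0,0],[0,0,0],[0,0,0]],"travel":[[0.0043,0,-0.003],[0.0043,0,-0.003],[0,0,0]],"jaw":[0,0,0]}' >/dev/null
python3 -c "
from h import *
crank()"
python3 -m jog '{"dr":[[0,0,0],[0,0,0],[0,0,0]],"travel":[[0.0037,0,-0.0037],[0.0037,0,-0.0037],[0,0,0]],"jaw":[0,0,0]}'>/dev/null
python3 -c "
from h import *
crank()"
```

```text
t 16.1833 pos [538.2 -28.4 209.7] ang -77.2 r 62.3 Frad 3.0 Fccw(resist) 0.5 Fz 8.2 w 18.5 qd 0.02 q [ 0.15  0.42 -0.27  1.85  0.15  0.89 -0.82]
t 16.4333 pos [527.6 -29.8 209.7] ang -87.0 r 62.3 Frad 4.2 Fccw(resist) 0.4 Fz 7.7 w 18.3 qd 0.02 q [ 0.16  0.41 -0.27  1.87  0.14  0.88 -0.82]
```

```bash
python3 -m jog '{"dr":[[0,0,0],[0,0,0],[0,0,0]],"travel":[[0.003,0,-0.0043],[0.003,0,-0.0043],[0,0,0]],"jaw":[0,0,0]}' >/dev/null
python3 -c "
from h import *
crank()"
```

```text
t 16.6833 pos [516.9 -29.5 209.6] ang -96.8 r 62.3 Frad 4.6 Fccw(resist) 0.1 Fz 7.8 w 18.5 qd 0.02 q [ 0.16  0.4  -0.28  1.9   0.14  0.87 -0.82]
```

```bash
python3 -m jog '{"dr":[[0,0,0],[0,0,0],[0,0,0]],"travel":[[0.0022,0,-0.0047],[0.0022,0,-0.0047],[0,0,0]],"jaw":[0,0,0]}' >/dev/null
python3 -c "
from h import *
crank()"
python3 -m jog '{"dr":[[0,0,0],[0,0,0],[0,0,0]],"travel":[[0.0014,0,-0.0051],[0.0014,0,-0.0051],[0,0,0]],"jaw":[0,0,0]}'>/dev/null
python3 -c "
from h import *
crank()"
```

```text
t 16.9333 pos [506.6 -27.3 209.6] ang -106.5 r 62.3 Frad 4.5 Fccw(resist) 0.1 Fz 8.7 w 18.2 qd 0.02 q [ 0.16  0.38 -0.28  1.92  0.14  0.86 -0.83]
t 17.1833 pos [496.5 -23.3 209.5] ang -116.6 r 62.2 Frad 5.0 Fccw(resist) 0.3 Fz 9.0 w 18.6 qd 0.02 q [ 0.16  0.37 -0.28  1.95  0.14  0.85 -0.83]
```

```bash
python3 -m jog '{"dr":[[0,0,0],[0,0,0],[0,0,0]],"travel":[[0.0005,0,-0.0052],[0.0005,0,-0.0052],[0,0,0]],"jaw":[0,0,0]}' >/dev/null
python3 -c "
from h import *
crank()"
```

```text
t 17.4333 pos [487.4 -17.6 209.5] ang -126.4 r 62.1 Frad 4.2 Fccw(resist) 0.1 Fz 9.5 w 18.4 qd 0.02 q [ 0.15  0.36 -0.28  1.97  0.13  0.84 -0.85]
```

```bash
python3 -m jog '{"dr":[[0,0,0],[0,0,0],[0,0,0]],"travel":[[-0.0005,0,-0.0052],[-0.0005,0,-0.0052],[0,0,0]],"jaw":[0,0,0]}' >/dev/null
python3 -c "
from h import *
crank()"
python3 -m jog '{"dr":[[0,0,0],[0,0,0],[0,0,0]],"travel":[[-0.0014,0,-0.0051],[-0.0014,0,-0.0051],[0,0,0]],"jaw":[0,0,0]}'>/dev/null
python3 - <<'E'
from h import *
crank()
s=read_camera("side");t=read_camera("top")
cv2.imwrite("pics/g9.png",np.hstack([cv2.resize(t["color"][185:245,190:250],(400,400),interpolation=2),cv2.resize(s["color"][190:250,230:290],(400,400),interpolation=2)])[:,:,::-1])
E
```

```text
t 17.6833 pos [479.5 -10.4 209.5] ang -136.3 r 61.9 Frad 4.6 Fccw(resist) 0.5 Fz 10.7 w 18.4 qd 0.01 q [ 0.14  0.34 -0.29  1.99  0.13  0.83 -0.86]
t 17.9333 pos [472.9  -1.8 209.4] ang -146.3 r 61.7 Frad 5.2 Fccw(resist) 0.7 Fz 11.1 w 18.3 qd 0.02 q [ 0.12  0.34 -0.29  2.    0.13  0.82 -0.88]
```

View pics/g9.png

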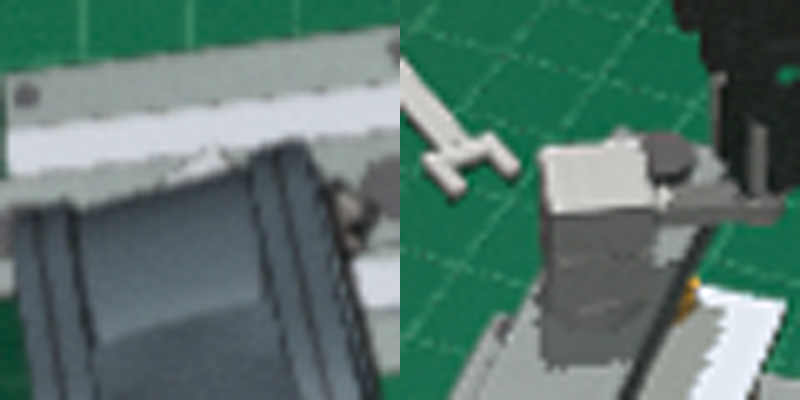

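```bash
python3 -m jog '{"dr":[[0,0,0],[0,0,0],[0,0,0]],"travel":[[-0.0022,-0.0004,-0.0047],[-0.0022,0,-0.0047],[0,0,0]],"jaw":[0,0,0]}' >/dev/null
python3 -c "
from h import *
crank()"
python3 -m jog '{"dr":[[0,0,0],[0,0,0],[0,0,0]],"travel":[[-0.003,0,-0.0043],[-0.003,0,-0.0043],[0,0,0]],"jaw":[0,0,0]}'>/dev/null
python3 -c "
from h import *
crank()"
```

```text
t 18.2833 pos [468.1   7.7 209.6] ang -156.3 r 61.4 Frad 4.4 Fccw(resist) 0.4 Fz 8.0 w 17.9 qd 0.01 q [ 0.11  0.33 -0.3   2.01  0.13  0.82 -0.9 ]
t 18.5333 pos [464.9  17.9 209.6] ang -166.3 r 61.2 Frad 3.4 Fccw(resist) 0.0 Fz 7.7 w 18.5 qd 0.02 q [ 0.09  0.33 -0.3   2.02  0.13  0.82 -0.92]
```

```bash
python3 -m jog '{"dr":[[0,0,0],[0,0,0],[0,0,0]],"travel":[[-0.0037,0,-0.0037],[-0.0037,0,-0.0037],[0,0,0]],"jaw":[0,0,0]}' >/dev/null
python3 -c "
from h import *
crank()"
```

```text
t 18.7833 pos [463.5  28.5 209.7] ang -176.3 r 60.9 Frad 4.1 Fccw(resist) -0.6 Fz 7.5 w 18.3 qd 0.02 q [ 0.07  0.32 -0.3   2.02  0.13  0.82 -0.95]
```

```bash
python3 -m jog '{"dr":[[0,0,0],[0,0,0],[0,0,0]],"travel":[[-0.0043,0,-0.003],[-0.0043,0,-0.003],[0,0,0]],"jaw":[0,0,0]}' >/dev/null
python3 -c "
from h import *
crank()"
python3 -m jog '{"dr":[[0,0,0],[0,0,0],[0,0,0]],"travel":[[-0.0047,0,-0.0022],[-0.0047,0,-0.0022],[0,0,0]],"jaw":[0,0,0]}'>/dev/null
python3 -c "
from h import *
crank()"
```

```text
t 19.0333 pos [464.   39.2 209.7] ang 173.6 r 60.6 Frad 3.5 Fccw(resist) 1.0 Fz 7.5 w 18.2 qd 0.02 q [ 0.05  0.33 -0.3   2.02  0.13  0.82 -0.97]
t 19.2833 pos [466.3  49.4 209.7] ang 163.6 r 60.4 Frad 3.5 Fccw(resist) -0.6 Fz 6.7 w 18.4 qd 0.02 q [ 0.03  0.33 -0.31  2.01  0.13  0.82 -0.99]
```

```bash
python3 -m jog '{"dr":[[0,0,0],[0,0,0],[0,0,0]],"travel":[[-0.0051,0,-0.0014],[-0.0051,0,-0.0014],[0,0,0]],"jaw":[0,0,0]}' >/dev/null
python3 -c "
from h import *
crank()"
```

```text
t 19.5333 pos [470.5  59.4 209.7] ang 153.4 r 60.2 Frad 1.7 Fccw(resist) 1.1 Fz 5.9 w 18.3 qd 0.01 q [ 0.01  0.34 -0.31  2.    0.14  0.82 -1.01]
```

```bash
python3 -m jog '{"dr":[[0,0,0],[0,0,0],[0,0,0]],"travel":[[-0.0052,0,-0.0005],[-0.0052,0,-0.0005],[0,0,0]],"jaw":[0,0,0]}' >/dev/null
python3 -c "
from h import *
crank()"
python3 -m jog '{"dr":[[0,0,0],[0,0,0],[0,0,0]],"travel":[[-0.0052,0,0.0005],[-0.0052,0,0.0005],[0,0,0]],"jaw":[0,0,0]}'>/dev/null
python3 -c "
from h import *
crank()"
```

```text
t 19.7833 pos [476.1  68.2 209.7] ang 143.4 r 60.1 Frad 1.6 Fccw(resist) 0.4 Fz 5.4 w 18.8 qd 0.02 q [-0.01  0.35 -0.31  1.98  0.14  0.83 -1.03]
t 20.0333 pos [483.1  75.9 209.6] ang 133.4 r 59.9 Frad 2.0 Fccw(resist) 0.6 Fz 5.7 w 18.5 qd 0.02 q [-0.02  0.36 -0.31  1.97  0.14  0.84 -1.05]
```

```bash
python3 -m jog '{"dr":[[0,0,0],[0,0,0],[0,0,0]],"travel":[[-0.0051,0,0.0014],[-0.0051,0,0.0014],[0,0,0]],"jaw":[0,0,0]}' >/dev/null
python3 -c "
from h import *
crank()"
```

```text
t 20.2833 pos [491.1  82.2 209.5] ang 123.7 r 59.8 Frad 2.7 Fccw(resist) 2.1 Fz 6.4 w 18.6 qd 0.02 q [-0.04  0.37 -0.31  1.94  0.15  0.85 -1.06]
```

Resistance may be starting to rise (2.1 N), so I'll go in smaller steps.

```bash
python3 -m jog '{"dr":[[0,0,0],[0,0,0]],"travel":[[-0.0048,0,0.002],[0,0,0]],"jaw":[0,0]}' >/dev/null
python3 -c "
from h import *
crank()"
python3 -m jog '{"dr":[[0,0,0]],"travel":[[0,0,0]],"jaw":[0]}'>/dev/null
python3 -c "
from h import *
crank()"
```

```text
t 20.45 pos [495.5  84.3 209.5] ang 119.0 r 59.4 Frad 0.9 Fccw(resist) 1.7 Fz 6.4 w 18.6 qd 0.02 q [-0.04  0.38 -0.31  1.93  0.15  0.85 -1.06]
t 20.5333 pos [495.1  84.1 209.4] ang 119.4 r 59.4 Frad 0.1 Fccw(resist) 2.4 Fz 5.9 w 18.8 qd 0.01 q [-0.04  0.38 -0.31  1.93  0.15  0.85 -1.06]
```

```bash
python3 -m jog '{"dr":[[0,0,0],[0,0,0]],"travel":[[-0.0046,0,0.0024],[0,0,0]],"jaw":[0,0]}' >/dev/null
python3 -c "
from h import *
crank()"
python3 -m jog '{"dr":[[0,0,0]],"travel":[[0,0,0]],"jaw":[0]}'>/dev/null
python3 -c "
from h import *
crank()"
```

```text
t 20.7 pos [500.   86.4 209.4] ang 114.2 r 59.2 Frad 0.6 Fccw(resist) 2.4 Fz 5.5 w 18.3 qd 0.02 q [-0.04  0.38 -0.31  1.92  0.15  0.86 -1.06]
t 20.7833 pos [499.5  86.3 209.4] ang 114.7 r 59.3 Frad -0.1 Fccw(resist) 2.2 Fz 5.9 w 18.1 qd 0.0 q [-0.04  0.38 -0.31  1.92  0.15  0.86 -1.06]
```

```bash
python3 -m jog '{"dr":[[0,0,0],[0,0,0]],"travel":[[-0.0044,0,0.0028],[0,0,0]],"jaw":[0,0]}' >/dev/null
python3 -c "
from h import *
crank()"
python3 -m jog '{"dr":[[0,0,0]],"travel":[[0,0,0]],"jaw":[0]}'>/dev/null
python3 -c "
from h import *
crank()"
```

```text
t 20.95 pos [504.5  88.3 209.3] ang 109.5 r 59.3 Frad 0.6 Fccw(resist) 3.8 Fz 5.6 w 18.5 qd 0.02 q [-0.05  0.39 -0.3   1.91  0.15  0.86 -1.06]
t 21.0333 pos [504.1  88.2 209.3] ang 109.9 r 59.3 Frad 0.7 Fccw(resist) 3.2 Fz 6.9 w 18.4 qd 0.01 q [-0.05  0.39 -0.3   1.91  0.15  0.86 -1.06]
```

```bash
python3 -m jog '{"dr":[[0,0,0],[0,0,0]],"travel":[[-0.0042,0,0.0032],[0,0,0]],"jaw":[0,0]}' >/dev/null
python3 -c "
from h import *
crank()"
python3 -m jog '{"dr":[[0,0,0]],"travel":[[0,0,0]],"jaw":[0]}'>/dev/null
python3 -c "
from h import *
crank()"
```

```text
t 21.2 pos [509.3  89.8 209.3] ang 104.7 r 59.3 Frad -0.1 Fccw(resist) 3.7 Fz 6.3 w 18.2 qd 0.02 q [-0.05  0.4  -0.3   1.9   0.15  0.87 -1.06]
t 21.2833 pos [508.8  89.7 209.2] ang 105.1 r 59.4 Frad 1.5 Fccw(resist) 3.6 Fz 6.6 w 18.5 qd 0.0 q [-0.05  0.4  -0.3   1.9   0.15  0.87 -1.06]
```

```bash
python3 -m jog '{"dr":[[0,0,0],[0,0,0]],"travel":[[-0.0038,0,0.0035],[0,0,0]],"jaw":[0,0]}' >/dev/null
python3 -c "
from h import *
crank()"
python3 -m jog '{"dr":[[0,0,0]],"travel":[[0,0,0]],"jaw":[0]}'>/dev/null
python3 -c "
from h import *
crank()"
```

```text
t 21.45 pos [514.   90.8 209.2] ang 100.0 r 59.3 Frad 1.0 Fccw(resist) 4.7 Fz 7.2 w 18.5 qd 0.01 q [-0.05  0.41 -0.3   1.89  0.15  0.88 -1.06]
t 21.5333 pos [513.6  90.8 209.1] ang 100.4 r 59.4 Frad 1.2 Fccw(resist) 5.7 Fz 6.5 w 18.3 qd 0.01 q [-0.05  0.4  -0.3   1.89  0.15  0.88 -1.06]
```

```bash
for i in 1 2 3; do python3 -m jog '{"dr":[[0,0,0]],"travel":[[0,0,0]],"jaw":[0]}'>/dev/null
python3 -c "
from h import *
crank()"; done
```

```text
t 21.6167 pos [513.5  90.8 209.2] ang 100.5 r 59.4 Frad 0.8 Fccw(resist) 6.4 Fz 7.0 w 18.7 qd 0.0 q [-0.05  0.4  -0.3   1.89  0.15  0.88 -1.06]
t 21.7 pos [513.4  90.7 209.2] ang 100.6 r 59.3 Frad 1.4 Fccw(resist) 4.9 Fz 7.5 w 18.4 qd 0.0 q [-0.05  0.4  -0.3   1.89  0.15  0.88 -1.06]
t 21.7833 pos [513.4  90.8 209.2] ang 100.5 r 59.4 Frad 0.5 Fccw(resist) 5.3 Fz 7.0 w 18.1 qd 0.0 q [-0.05  0.4  -0.3   1.89  0.15  0.88 -1.06]
```

```bash
python3 -m jog '{"dr":[[0,0,0],[0,0,0],[0,0,0],[0,0,0]],"travel":[[0.0038,0,-0.0035],[0.0042,0,-0.0032],[0,0,0],[0,0,0]],"jaw":[0,0,0,0]}' >/dev/null
python3 -c "
from h import *
crank()"
```

```text
t 22.1167 pos [503.7  87.9 209.4] ang 110.3 r 59.2 Frad -0.0 Fccw(resist) 3.0 Fz 4.5 w 18.5 qd 0.01 q [-0.05  0.39 -0.3   1.91  0.15  0.86 -1.06]
```

```bash
python3 -m jog '{"dr":[[0,0,0],[0,0,0],[0,0,0]],"travel":[[0.0044,0,-0.0028],[0,0,0],[0,0,0]],"jaw":[0,0,0]}' >/dev/null
python3 -c "
from h import *
crank()"
python3 -m jog '{"dr":[[0,0,0],[0,0,0],[0,0,0],[0,0,0],[0,0,0],[0,0,0],[0,0,0]],"travel":[[0,0,0],[0,0,0],[0,0,0],[0,0,0],[0,0,0],[0,0,0],[0,0,0]],"jaw":[80,80,80,80,80,80,80]}'
python3 - <<'E'
from h import *
crank()
s=read_camera("side")
cv2.imwrite("pics/g10.png",cv2.resize(s["color"][185:255,220:290],(600,600),interpolation=2)[:,:,::-1])
E
```

```text
t 22.3667 pos [499.2  86.1 209.4] ang 115.0 r 59.2 Frad -0.1 Fccw(resist) 2.0 Fz 4.8 w 18.7 qd 0.0 q [-0.04  0.38 -0.31  1.92  0.15  0.86 -1.06]
t: 22.95
position: [500.0, 87.2, 209.4]
tool_rot: [[-0.594, -0.0, 0.804], [-0.804, 0.0, -0.594], [0.0, -1.0, -0.0]]
contact_force: [-0.4, -0.7, 1.0]
grip_width: 68.5
t 22.95 pos [500.   87.2 209.4] ang 113.9 r 59.9 Frad -0.5 Fccw(resist) 0.6 Fz 1.0 w 68.5 qd 0.0 q [-0.04  0.38 -0.31  1.92  0.15  0.86 -1.06]
```

View pics/g10.png

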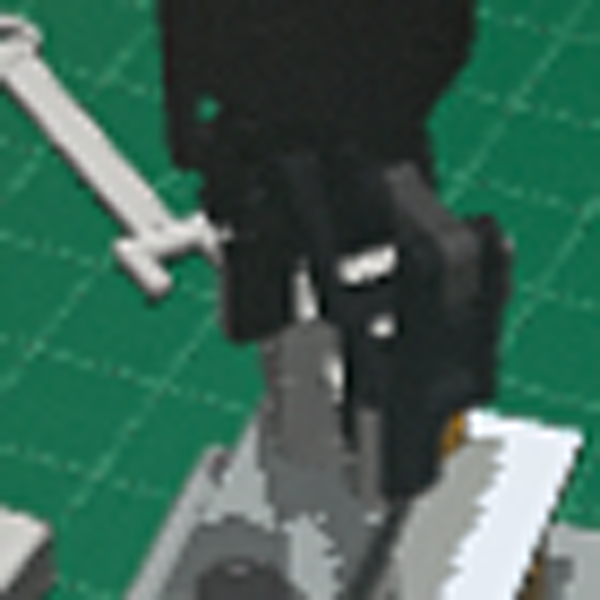

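```bash
python3 -m jog '{"dr":[[0,0,0],[0,0,0],[0,0,0],[0,0,0],[0,0,0],[0,0,0],[0,0,0],[0,0,0],[0,0,0],[0,0,0]],"travel":[[0,-0.004,0],[0,-0.008,0],[0,-0.015,0],[0,-0.025,0],[0,-0.03,0],[0,-0.03,0],[0,-0.03,0],[0.0,-0.03,0],[0.0,0,0],[0,0,0]],"jaw":[80,80,80,80,80,80,80,80,80,80]}'
python3 -m jog '{"dr":[[0,0,0],[0,0,0],[0,0,0],[0,0,0],[0,0,0],[0,0,0],[0,0,0],[0,0,0]],"travel":[[0.02,0,0.02],[0.025,0,0.025],[0.025,0,0.025],[0.025,0,0.025],[0.025,0,0.025],[0.02,0,0.02],[0,0,0],[0,0,0]],"jaw":[80,80,80,80,80,80,80,80]}'
python3 - <<'E'
from h import *
s=read_camera("side");t=read_camera("top")
cv2.imwrite("pics/g11.png",np.hstack([cv2.resize(t["color"][185:245,190:250],(400,400),interpolation=2),cv2.resize(s["color"][190:250,220:280],(400,400),interpolation=2)])[:,:,::-1])
cv2.imwrite("pics/g12.png",t["color"][:,:,::-1])
E
```

```text
t: 23.83
position: [500.6, 87.5, 383.8]
tool_rot: [[-0.594, 0.004, 0.804], [-0.805, 0.001, -0.594], [-0.003, -1.0, 0.003]]
contact_force: [-0.5, 0.6, -0.7]
grip_width: 68.3
t: 24.5
position: [528.9, -110.4, 380.4]
tool_rot: [[-0.597, -0.002, 0.802], [-0.802, 0.0, -0.597], [0.001, -1.0, -0.002]]
contact_force: [0.1, 1.3, 0.0]
grip_width: 68.4
```

View pics/g11.png

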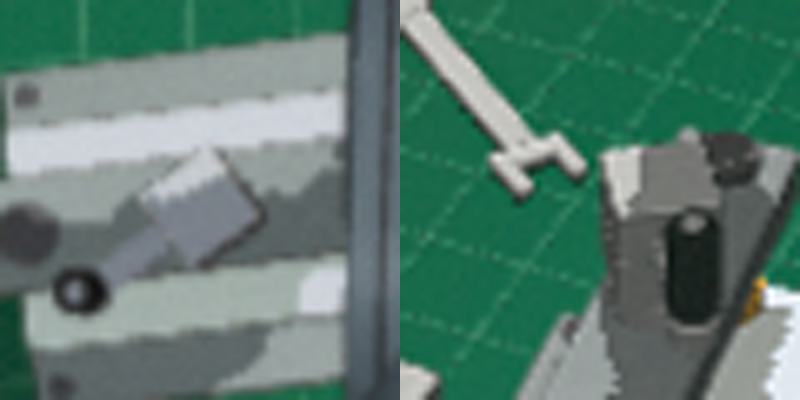

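View pics/g12.png

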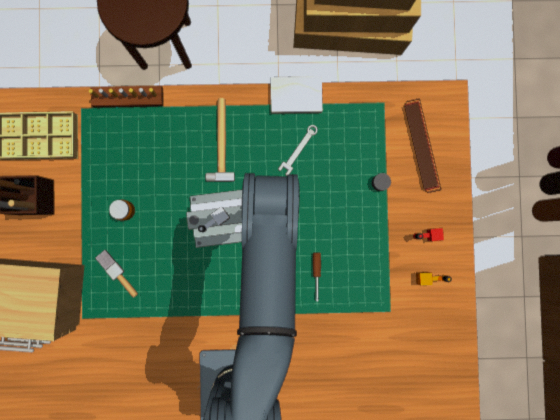

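The crank sits square and upright on the shaft, with its hub at about (221,216) in the top view. It sprang back only about 24°, to the angle where contact began. The other things visible on the bench look unmoved, and the arm is clear, so I'm handing in.

```bash
python3 -c "
from cell import *
print(get_state()['t']);print(finish_job())"
```

```text
24.6
the job is handed in; nothing more can be done
None
```

The press is wound down firmly onto the plywood block and the crank is left seated on its shaft. I handed the job in at 24.6 s; no verdict was reported.

- **Fitting:** I gripped the grey crank by its hub and lowered it onto the square end in small steps. The touchdown force stayed at a few newtons, and it came to rest at the height expected for fully seated.
- **Winding:** I took the handle and wound it about 2.9 turns clockwise. Resistance stayed at about 0 to 1 N until roughly 2.8 turns, then climbed steadily. I stopped at about 5.3 N (single readings 4.7 to 6.4 N), which is within the 4 to 6 N target.
- **Release:** I eased the handle back partway until the force was down to about 2 N, then opened the gripper and lifted clear.

**Last checks:**
- The pictures show the crank seated and upright, sprung back about 24° to roughly the angle where contact began.
- The gripper is clear of everything, with forces near zero.
- The hammer, awl, spanner, brush, glue jar and weight look unmoved by eye. The arm hid the spool in the last picture, so I did not recheck it, but the arm kept well away from it.
- The remaining platen gap is too small to see; I judged it only from the forces and the handle angle.
- The side camera read about 1 to 2 pixels off from the top camera throughout. The offset was the same for the crank and the shaft, so it did not affect the fit.

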